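# Load the click-stop cassette reader

## Task

Load every colour-coded cassette lying on the bench into the drum slot of its own colour: turn the drum by its black post until that slot clicks in line with the loading gate, then slide the cassette blade in level through the gate until it is fully home. When all are in, turn the drum to click four, so that the black post points at the yellow read mark. Leave everything else on the bench where it is.

Things in the scene. Friction and masses are not known exactly. Their poses are not given: they have to be found in the camera images.
- reader: white round cassette reader fixed to the bench: housing with a guard ring round its drum (ring radius 138 mm inside, 145 mm outside, top 68 mm above the bench). Origin on the drum axis at bench height, z up. Its -x axis points out through the only gap in the ring, the loading gate; its +x axis points to the yellow read mark on top of the ring.
- gate (a point): middle of the loading gate in the guard ring, 141.5 mm from the drum axis, at slot-floor height (50 mm above the bench); the gap in the ring is about 70 mm wide, its sill 46 mm high. A blue loading chute leads to it from outside, reaching 204 mm from the axis: floor 46 mm high, two guide rails 12 mm high, 40 mm apart at the gate and 60 mm at the outer end.
- drum (a joint): drum angle (rad) about the vertical, growing anticlockwise from above, 0 to 4.19 between end stops. A detent every 30 degrees (0.524 rad, click n at n x 0.524); let go, it springs to the nearest. About 8 N at the post turns it. Slots at the gate: red at click 1, yellow 3, green 5, purple 7. Click 4 (2.094): the post points at the read mark. Drum frame = reader frame turned by this angle.
- post (a point): grip point, 98 mm above the bench, on the upright black post that turns the drum: 22 mm diameter, 55 mm from the drum axis (at 240 degrees in the drum frame), from the white drum roof at 72 mm (radius 100 mm) up to 120 mm. Hook or grip it from above and lead it round the axis; a black pointer line runs outwards from it.
- cassette_red: red cassette, may be absent: flat blade 90 (x) x 26 (y; 18 over the front 16 mm) x 8 mm thick, with an upright grip tab at its rear (-x) end, 24 (x) x 20 (y) mm, from 8 to 53 mm above the underside, centred 31 mm behind the origin. 70 g. Origin at the centre of the underside; x points to the front end, which enters the slot; z up. Starts flat, tab up.
- slot_red (a point): home point of the red cassette's origin: on the drum, 150 degrees in its frame, 87 mm from the axis, 50 mm up (slot floor). Level radial slot, 32 mm wide, 14 mm high under the roof, open above beyond 100 mm from the axis, end stop 42 mm from it; tab outermost. Red walls and roof patch. Over 4 mm short of the stop, a cassette fouls the ring as the drum turns.
- cassette_yellow: yellow cassette, may be absent: flat blade 90 (x) x 26 (y; 18 over the front 16 mm) x 8 mm thick, with an upright grip tab at its rear (-x) end, 24 (x) x 20 (y) mm, from 8 to 53 mm above the underside, centred 31 mm behind the origin. 70 g. Origin at the centre of the underside; x points to the front end, which enters the slot; z up. Starts flat, tab up.
- slot_yellow (a point): home point of the yellow cassette's origin: on the drum, 90 degrees in its frame, 87 mm from the axis, 50 mm up (slot floor). Level radial slot, 32 mm wide, 14 mm high under the roof, open above beyond 100 mm from the axis, end stop 42 mm from it; tab outermost. Yellow walls and roof patch. Over 4 mm short of the stop, a cassette fouls the ring as the drum turns.
- cassette_green: green cassette, may be absent: flat blade 90 (x) x 26 (y; 18 over the front 16 mm) x 8 mm thick, with an upright grip tab at its rear (-x) end, 24 (x) x 20 (y) mm, from 8 to 53 mm above the underside, centred 31 mm behind the origin. 70 g. Origin at the centre of the underside; x points to the front end, which enters the slot; z up. Starts flat, tab up.
- slot_green (a point): home point of the green cassette's origin: on the drum, 30 degrees in its frame, 87 mm from the axis, 50 mm up (slot floor). Level radial slot, 32 mm wide, 14 mm high under the roof, open above beyond 100 mm from the axis, end stop 42 mm from it; tab outermost. Green walls and roof patch. Over 4 mm short of the stop, a cassette fouls the ring as the drum turns.
- cassette_purple: purple cassette, may be absent: flat blade 90 (x) x 26 (y; 18 over the front 16 mm) x 8 mm thick, with an upright grip tab at its rear (-x) end, 24 (x) x 20 (y) mm, from 8 to 53 mm above the underside, centred 31 mm behind the origin. 70 g. Origin at the centre of the underside; x points to the front end, which enters the slot; z up. Starts flat, tab up.
- slot_purple (a point): home point of the purple cassette's origin: on the drum, -30 degrees in its frame, 87 mm from the axis, 50 mm up (slot floor). Level radial slot, 32 mm wide, 14 mm high under the roof, open above beyond 100 mm from the axis, end stop 42 mm from it; tab outermost. Purple walls and roof patch. Over 4 mm short of the stop, a cassette fouls the ring as the drum turns.
- bottle: small white jar, 38 mm diameter, 62 mm tall, among the cassettes; origin at its underside; to be left alone
- timer: white countdown timer, 62 x 66 x 18 mm; origin at its underside; to be left alone
- pipette: grey pipette lying down, about 230 mm long, 26 mm wide, 24 mm high; origin at its underside; to be left alone
- tipbox: purple pipette-tip box, 120 x 85 x 60 mm; origin at its underside; to be left alone
- reagent: amber bottle, 60 mm diameter, 130 mm tall; origin at its underside; to be left alone
There are look-alikes about, which are no part of the job. Of the things that look like the cassette_purple, the larger one is meant.

How it is judged (in metres and radians):
On the way, in this order (a step that is already met when the one before it is completed fails the run):
1. every cassette is fully home in the slot of its own colour (distance between cassette_red and slot_red below 0.008 m and distance between cassette_yellow and slot_yellow below 0.008 m and distance between cassette_green and slot_green below 0.008 m and distance between cassette_purple and slot_purple below 0.008 m and linear speed of each of cassette_red, cassette_yellow, cassette_green, cassette_purple below 0.02 m/s), for 0.2 s.
2. the drum rests at click four, post towards the read mark, cassettes still home (value of joint drum between 2.0144 and 2.1744 rad and distance between cassette_red and slot_red below 0.008 m and distance between cassette_yellow and slot_yellow below 0.008 m and distance between cassette_green and slot_green below 0.008 m and distance between cassette_purple and slot_purple below 0.008 m and velocity of joint drum between -0.05 and 0.05 rad/s), for 0.3 s.
At the end, for the whole second after the job is handed in: every cassette present lies within 8 mm of its home point in the slot of its own colour, and the drum rests in its click-four detent (within 0.08 rad of 2.094), all still (all of step 2 and linear speed of each of cassette_red, cassette_yellow, cassette_green, cassette_purple below 0.02 m/s); the robot touches nothing.
It fails at once if another thing on the bench was shifted by more than 40 mm (distance of any of bottle, timer, pipette, tipbox, reagent from where it was at the start of the episode above 0.04 m).
Of cassette_red, cassette_yellow, cassette_green, cassette_purple only 3 to 4 are there at a start; the rules pass over those that are not, and their reading is None.
At some moment in a run one of cassette_red, cassette_yellow, cassette_green, cassette_purple may be knocked a few centimetres aside while the robot is not near it.
Once in a run the grip may slacken for a moment while it holds something.
It also fails if it takes over 210 s, if anything falls off the work surface, if the arm or the gripper's body presses on something with over 40 N, if the wrist force passes 120 N, or if a joint passes its speed limit or range.

## Robot

A 7-joint arm with a two-finger parallel gripper is mounted at the origin on the work surface. World frame = base frame: x ahead of the robot, y to its left, z up, the work surface at z = 0. Lengths are in mm, angles in rad, forces in N, time in s.
With the tool pointing down it reaches from about 375 to 925 mm from the base axis. Payload 3.1 kg.
Tool frame: the origin (TCP) lies on the centre line of the jaws, within the pads' length; the fingertips stand 22 mm ahead of it and the grasp point (between the pads) lies 3 mm ahead of it; z points along the fingers, y is the line along which they close (so a half turn about z gives the same grasp; the last joint's range is limited). The gripper opens to 85 mm and grips with 20 to 120 N. Pads are 22 mm wide; open, the fingers measure 114 mm over their backs; the gripper's body (76 mm by 85 mm) begins 54 mm behind the grasp point. The pads swing forward as they close: fully open they stand 13 mm farther back than shut.
Start: joints at [-1.355, 0.383, 0.044, 1.598, -0.018, 1.161, -0.05], TCP at [200.617, 618.269, 253.269] pointing down, gripper open.
Joint ranges: [-2.61, 2.61], [-0.41, 2.15], [-1.48, 1.57], [0, 2.5], [-1.57, 4.71], [0.05, 1.97], [-2.85, 2.85]. Speed limits (rad/s): [2.79, 2.79, 3.14, 3.14, 3.14, 3.14, 3.14].

## Interface

Orientations are given as a rotation vector (axis times angle).
In Python, from rig import arm gives the robot as it stands. The module is installed in compiled form; this text tells all that it offers.
- The arm moves only by the tool play_rows, never from a script. Its argument "steps" is a list that holds one entry, the list of rows, each a list of 7 numbers: the turn, a rotation vector about the tool's x, y, z scaled (see below), then the shift along the tool's x, y, z scaled (see below), then the opening, from 0 (shut) to 1 (fully open). In form: [[[rx, ry, rz, tx, ty, tz, fingers], ...]]. A call has 1 to 12 rows; each row is the pose to reach, as a shift and turn from the pose commanded when the call began, along the tool's axes at that moment; what a row does not reach only later rows make up. The controller multiplies each number of a shift by 50 cm and each number of a turn by 60 degrees. A row lasts 1/10 s, in which the tool goes at most 50 mm and 8.59 degrees, less where a joint would pass 70% of its speed; a pose out of reach is approached as far as the arm can. A call with a number of a shift or a turn outside -1 to 1 is refused whole. A call with a gripper value outside its range is refused whole. The fingers move at their own pace and stop on an object; "grip_force" is the grip in N (left out, the last holds). Time passes only in rows, so rows that repeat a pose let the fingers close. It gives the time, the measured TCP pose, the force, the opening and the grip force at its end, in the units of the state.
- arm.observe(): the state, without advancing time (a new reading comes with each control period).
- arm.snapshot(name): name is "scene" or "top" or "wrist"; returns the picture (384x512x3 uint8, red, green, blue); there is no depth.
- arm.calibration(name): a dict with "camera_matrix" (3x3 intrinsics, pixels), "k1" (the pictures are not rectified: a ray, as slopes to the right and down, at radius r is drawn at 1 + k1 r^2 times it, then the intrinsics apply), "T" (4x4, takes a point from camera to world coordinates). Camera axes: x right, y down, z forward; pixel columns grow to the right and rows downward; lengths in mm; the calibration is good to about 2 mm. A picture is of the moment at which its call begins: read the wrist's pose just before it. calibration takes no time and is no camera call; for the wrist camera it gives the pose at the moment of the call.
- arm.job_done(): hands the job in; it is judged then, once.
Trained networks look in the newest picture that a camera, given by its name, has taken for a name from the list of things; names that differ only in an ending like _2 or _b are one class to them, and where a whole thing is asked for, a point or a joint stands for the part that bears it (a point fixed in the world has none). Each returns a list of dicts, best first, with "confidence" (0 to 1); they miss things now and then, are a little off and sometimes report something else, mostly with a low value. They report only what shows in the picture. A call takes as long as a camera call. They do not tell look-alikes from the thing itself.
- arm.look_for(camera, label): "position" ([x, y, z] in mm, in world coordinates, good to about 4 mm: the middle of the surface that is visible of it).
- arm.regions_of(camera, label): "region" (384x512 bool, what is visible of it).
The state is a dict: "time_s": time; "joint_pos": joint angles; "joint_vel": joint speeds; "effort": joint torques, N m; "eef_pos": TCP position; "tcp_rot": TCP orientation; "force": force on the tool from outside, world axes, zero at the start; "ft_torque": the same for the moment, N m; "width": finger opening in mm; "finger_force": force on a finger pad.
Only numpy, scipy, OpenCV 4.12 (cv2) and the standard library are available. Lean on these libraries where they do the work, as an engineer would, in place of code of your own. Each camera call takes 0.05 s, during which the arm holds its last target. There are 200 camera calls.

## Working session

There is one attempt and no reset: what is moved stays moved. The work goes in short steps, Python scripts to look and compute and a tool call to move; the robot and the scene stay as the last step left them, time stands still between calls to the robot, and variables do not carry over. Pictures are saved under pics/ and viewed, at most 14 in all, crops included, and the job is handed in when it is done.

Besides the shell and the picture viewer there is one more tool, called by a JSON object that holds its "method" and its "body", one argument or row to a line. play_rows: Moves the arm, as the interface text tells. Its arguments: {"type":"object","properties":{"steps":{"type":"array"},"grip_force":{"type":"number"}},"required":["steps"]}

```bash
mkdir -p pics; cat > h.py <<'E'
from rig import arm
import numpy as np, cv2
from scipy.spatial.transform import Rotation as R
def snap(cam,fn=None):
    im=arm.snapshot(cam)
    if fn: cv2.imwrite('pics/'+fn,cv2.cvtColor(im,cv2.COLOR_RGB2BGR))
    return im
def ray(cam,u,v,cal=None):
    c=cal or arm.calibration(cam);K=np.array(c['camera_matrix']);T=np.array(c['T'])
    d=np.array([(u-K[0,2])/K[0,0],(v-K[1,2])/K[1,1]]);x=d.copy()
    for _ in range(20): x=d/(1+c['k1']*(x@x))
    return T[:3,3],T[:3,:3]@np.array([x[0],x[1],1])
def pix2w(cam,u,v,z,cal=None):
    o,d=ray(cam,u,v,cal);return o+d*(z-o[2])/d[2]
def w2pix(cam,p,cal=None):
    c=cal or arm.calibration(cam);K=np.array(c['camera_matrix']);T=np.array(c['T'])
    q=T[:3,:3].T@(np.array(p)-T[:3,3]);x=q[:2]/q[2];x=x*(1+c['k1']*(x@x))
    return K[:2,:2]@x+K[:2,2]
def toolrel(p,yaw_deg=None):
    "row values to reach world p (TCP)"
    s=arm.observe();Rt=R.from_rotvec(s['tcp_rot'])
    d=Rt.inv().apply(np.array(p)-np.array(s['eef_pos']))
    return d/500
E
python3 - <<'E'
from h import *
np.set_printoptions(precision=3,suppress=True)
s=arm.observe();print({k:np.round(v,3) for k,v in s.items()})
a=snap('scene','s0.png');b=snap('top','t0.png')
for n in ['cassette_red','cassette_yellow','cassette_green','cassette_purple','post','reader','bottle','timer','pipette','tipbox','reagent','drum','slot_red','slot_yellow','slot_green','slot_purple']:
    for d in arm.look_for('top',n)[:3]: print(n,np.round(d['position']),round(d['confidence'],2),np.round(w2pix('top',d['position'])))
for c in('top','scene','wrist'): print(c,arm.calibration(c))
E
```

```text
{'time_s': np.float64(0.0), 'joint_pos': array([-1.355,  0.384,  0.044,  1.6  , -0.018,  1.161, -0.05 ]), 'joint_vel': array([-0.001,  0.001, -0.002, -0.001,  0.001,  0.001, -0.002]), 'effort': array([ -0.   , -43.346,   1.024, -24.951,   0.011,   0.011,  -0.   ]), 'eef_pos': array([200.382, 617.41 , 251.864]), 'tcp_rot': array([-0.491, -3.103,  0.004]), 'force': array([ 0.341, -0.089, -0.553]), 'ft_torque': array([-0.056, -0.017,  0.027]), 'finger_force': np.float64(0.0), 'width': np.float64(85.385)}
cassette_red [ 618. -325.   10.] 0.47 [335. 182.]
cassette_red [584. 231.  71.] 0.46 [171. 192.]
cassette_green [ 589. -135.   12.] 0.55 [281. 191.]
cassette_green [733. -57.  16.] 0.4 [257. 151.]
cassette_purple [ 451. -344.    6.] 0.48 [343. 230.]
post [586. 233.  71.] 0.87 [170. 191.]
post [732. -54.  18.] 0.58 [256. 151.]
reader [586. 231.  67.] 0.67 [171. 191.]
reader [587. 230.  76.] 0.6 [171. 190.]
bottle [ 523. -231.   57.] 0.52 [311. 207.]
bottle [588. 234.  72.] 0.2 [170. 190.]
timer [732. -54.  20.] 0.79 [256. 151.]
pipette [ 514. -471.   24.] 0.81 [379. 210.]
tipbox [ 768. -
[... 664 characters left out ...]
ra_matrix': array([[496.005,   0.   , 253.569],
       [  0.   , 496.005, 192.308],
       [  0.   ,   0.   ,   1.   ]]), 'k1': 0.04981279246761776, 'T': array([[   0.709,    0.402,   -0.579, 1363.726],
       [   0.705,   -0.412,    0.578, -859.102],
       [  -0.006,   -0.818,   -0.576,  876.073],
       [   0.   ,    0.   ,    0.   ,    1.   ]])}
wrist {'camera_matrix': array([[292.924,   0.   , 254.837],
       [  0.   , 292.924, 191.224],
       [  0.   ,   0.   ,   1.   ]]), 'k1': -0.05920733201737737, 'T': array([[  0.309,   0.912,   0.27 , 131.658],
       [  0.951,  -0.297,  -0.087, 640.557],
       [  0.001,   0.283,  -0.959, 374.546],
       [  0.   ,   0.   ,   0.   ,   1.   ]])}
```

```bash
python3 - <<'E'
import cv2
a=cv2.imread('pics/t0.png');b=a[90:310,90:430]
cv2.imwrite('pics/t0b.png',cv2.resize(b,(800,518),interpolation=cv2.INTER_CUBIC))
b=cv2.imread('pics/s0.png');cv2.imwrite('pics/s0b.png',cv2.resize(b,(800,600),interpolation=cv2.INTER_CUBIC))
E
```

```text
(no output)
```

View pics/t0b.png

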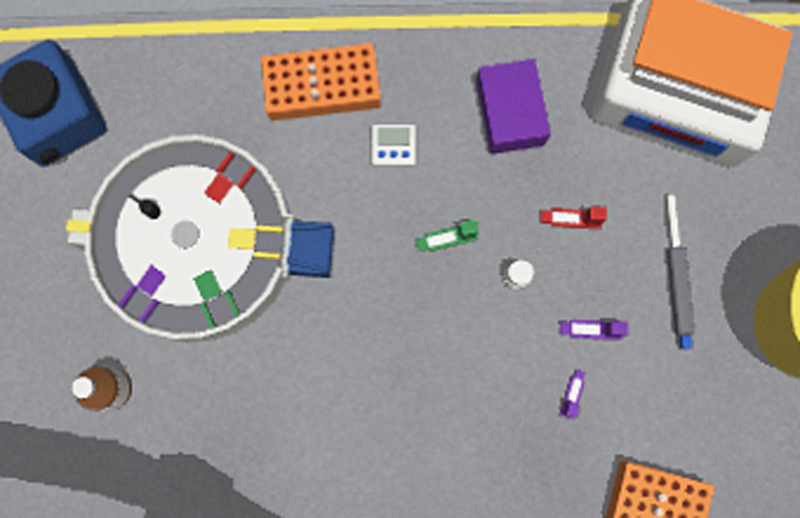

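View pics/s0b.png

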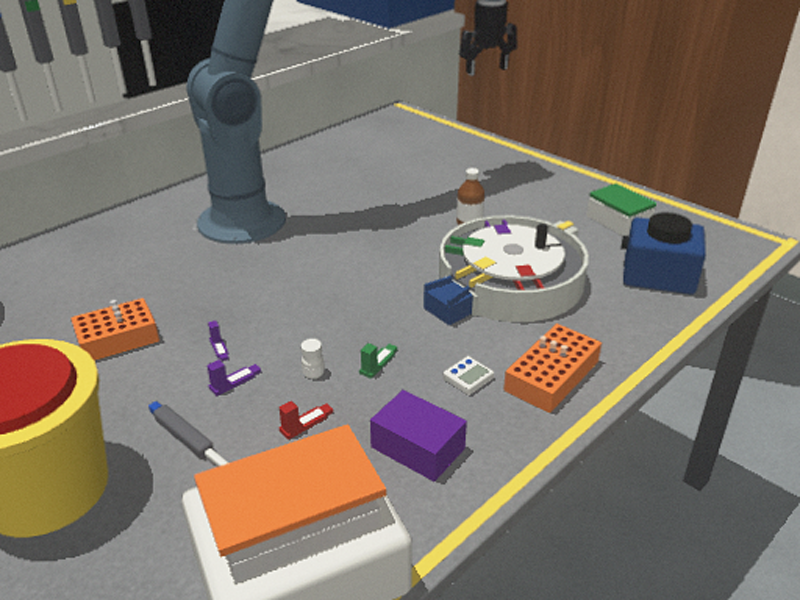

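Top view (crop px): the candidates are the red cassette (573,216), the green one (447,237), the large purple one (595,328), a small purple look-alike (573,393) and the purple tip box (513,105). There is no yellow cassette. The yellow slot is at the gate, so the drum is at about click 3. I'll choose the large purple and check it in a close crop. First I move above the reader to look.

{"method": "play_rows", "body": {
  "steps": [
    [[0, 0, 1, -0.96, -0.628, -0.156, 0.6], [0, 0, 1, -0.96, -0.628, -0.156, 0.6], [0, 0, 1, -0.96, -0.628, -0.156, 0.6], [0, 0, 1, -0.96, -0.628, -0.156, 0.6], [0, 0, 1, -0.96, -0.628, -0.156, 0.6], [0, 0, 1, -0.96, -0.628, -0.156, 0.6], [0, 0, 1, -0.96, -0.628, -0.156, 0.6], [0, 0, 1, -0.96, -0.628, -0.156, 0.6], [0, 0, 1, -0.96, -0.628, -0.156, 0.6], [0, 0, 1, -0.96, -0.628, -0.156, 0.6], [0, 0, 1, -0.96, -0.628, -0.156, 0.6], [0, 0, 1, -0.96, -0.628, -0.156, 0.6]]
  ]
}}

```text
time_s: 2.1
eef_pos: [562.9, 166.2, 332.6]
tcp_rot: [1.982, 2.433, 0.001]
force: [0.2, -0.1, -0.6]
width: 51.1
finger_force: 0.0
```

```bash
python3 - <<'E'
from h import *
s=arm.observe();print(R.from_rotvec(s['tcp_rot']).as_matrix().round(3),s['joint_pos'].round(2))
cal=arm.calibration('wrist');im=snap('wrist','w1.png');print(cal['T'].round(3).tolist())
import pickle;pickle.dump(cal,open('w1.pkl','wb'))
print(w2pix('wrist',[588,232,72],cal))
b=cv2.imread('pics/w1.png');cv2.imwrite('pics/w1b.png',cv2.resize(b,(800,600),interpolation=cv2.INTER_CUBIC))
E
```

```text
[[-0.202  0.979  0.003]
 [ 0.979  0.202 -0.001]
 [-0.002  0.003 -1.   ]] [-0.81  0.22  0.53  1.68 -0.11  1.27 -0.06]
[[0.979, 0.193, 0.06, 547.719], [0.202, -0.939, -0.278, 237.035], [0.003, 0.285, -0.959, 453.694], [0.0, 0.0, 0.0, 1.0]]
[284.36000615 115.34116335]
```

View pics/w1b.png

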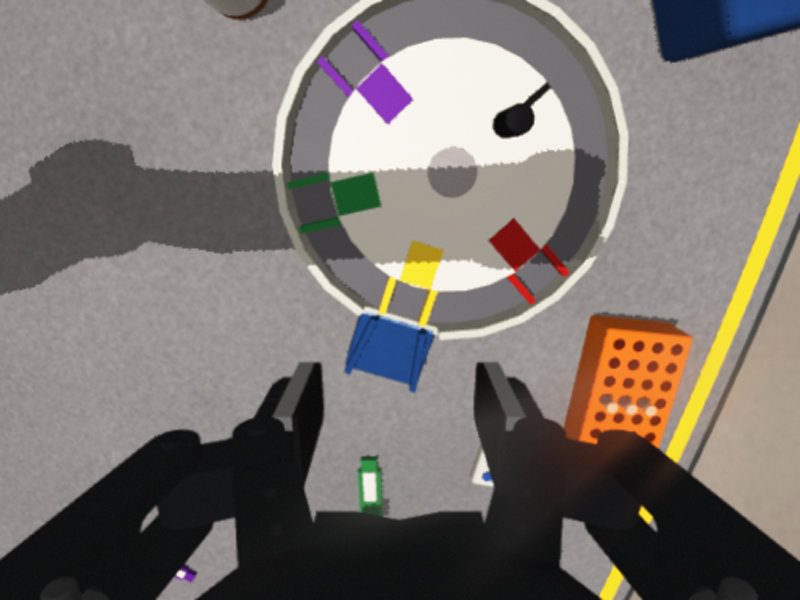

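Wrist view (px in the 800x600 enlargement): reader drum centre (453,170), post (518,118), yellow slot at the gate (423,265), blue chute (390,350). The ring is fully visible. Next I fit the reader pose from it.

```bash
cat > fit.py <<'E'
from h import *
from scipy.optimize import minimize
def proj(P,cal):
    K=cal['camera_matrix'];T=cal['T'];q=(P-T[:3,3])@T[:3,:3];x=q[:,:2]/q[:,2:];r=(x**2).sum(1,keepdims=True)
    x=x*(1+cal['k1']*r);return x@K[:2,:2].T+K[:2,2]
def samp(im,uv):
    return cv2.remap(im,uv[:,0].astype('f4').reshape(-1,1),uv[:,1].astype('f4').reshape(-1,1),cv2.INTER_LINEAR,borderMode=cv2.BORDER_REPLICATE)[:,0]
th=np.radians(np.arange(0,360,2))
def fitc(im,cal,x0):
    v=im.max(2).astype('f4')
    def ringval(c,r,z):
        P=np.stack([c[0]+r*np.cos(th),c[1]+r*np.sin(th),0*th+z],1);uv=proj(P,cal)
        ok=(uv[:,0]>2)&(uv[:,0]<508)&(uv[:,1]>2)&(uv[:,1]<235)
        return samp(v,uv),ok
    def cost(c):
        t=0
        for hi,lo,z in [((98,96),(102,104),72),((140,143),(148,150),68),((140,143),(133,135),68)]:
            for a,b in zip(hi,lo):
                A,oa=ringval(c,a,z);B,ob=ringval(c,b,z);m=oa&ob;t-=np.clip(A-B,-60,60)[m].mean()
        return t
    g=min(((cost((x0[0]+dx,x0[1]+dy)),dx,dy) for dx in range(-14,15,2) for dy in range(-14,15,2)))
    r=minimize(cost,[x0[0]+g[1],x0[1]+g[2]],method='Nelder-Mead',options={'initial_simplex':[[x0[0]+g[1]+a,x0[1]+g[2]+b] for a,b in((0,0),(2,0),(0,2))]})
    return r.x,r.fun
def hsvmask(im,name):
    h=cv2.cvtColor(im,cv2.COLOR_RGB2HSV);H,S,V=cv2.split(h)
    rng={'yellow':(24,34),'green':(45,85),'purple':(125,150),'blue':(102,120)}
    m=((H<8)|(H>172)) if name=='red' else ((H>=rng[name][0])&(H<=rng[name][1]))
    return (m&(S>120)&(V>50)).astype('u1')
def reader(im,cal,x0):
    c,f=fitc(im,cal,x0);out={'c':c,'f':f}
    vv,uu=np.mgrid[:384,:512]
    def ang(mask,z,r0,r1):
        v,u=np.nonzero(mask)
        P=np.array([pix2w(0,a,b,z,cal) for a,b in zip(u,v)])
        if len(P)==0: return None
        d=P[:,:2]-c;r=np.hypot(*d.T);k=(r>r0)&(r<r1)
        if k.sum()<10: return None
        m=d[k].mean(0);return np.degrees(np.arctan2(m[1],m[0])),int(k.sum())
    for n in ('red','yellow','green','purple'): out[n]=ang(hsvmask(im,n),72,60,97)
    out['blue']=ang(hsvmask(im,'blue'),46,150,203)
    return out
E
python3 - <<'E'
from fit import *
import pickle
im=cv2.cvtColor(cv2.imread('pics/w1.png'),cv2.COLOR_BGR2RGB);cal=pickle.load(open('w1.pkl','rb'))
print(reader(im,cal,(588,232)))
im=cv2.cvtColor(cv2.imread('pics/t0.png'),cv2.COLOR_BGR2RGB);cal=arm.calibration('top')
print(reader(im,cal,(588,232)))
E
```

```text
{'c': array([592.35181284, 239.71790028]), 'f': np.float64(-308.190673828125), 'red': (np.float64(-35.738757641060694), 535), 'yellow': (np.float64(-95.52315920160632), 451), 'green': (np.float64(-155.89419938642646), 552), 'purple': (np.float64(144.03535206322528), 646), 'blue': (np.float64(-95.87810768769734), 1570)}
{'c': array([592.6897877 , 239.50516632]), 'f': np.float64(-314.59527587890625), 'red': (np.float64(-35.39442440665132), 77), 'yellow': (np.float64(-95.7745480884806), 82), 'green': (np.float64(-156.29028153748052), 79), 'purple': (np.float64(143.9508812110352), 77), 'blue': (np.float64(-96.66004346182216), 357)}
```

{"method": "play_rows", "body": {
  "steps": [
    [[0, 0, -0.7, 0.206, 0.169, 0.33, 0.6], [0, 0, -0.7, 0.206, 0.169, 0.33, 0.6], [0, 0, -0.7, 0.206, 0.169, 0.33, 0.6], [0, 0, -0.7, 0.206, 0.169, 0.33, 0.6], [0, 0, -0.7, 0.206, 0.169, 0.33, 0.6], [0, 0, -0.7, 0.206, 0.169, 0.33, 0.6], [0, 0, -0.7, 0.206, 0.169, 0.33, 0.6], [0, 0, -0.7, 0.206, 0.169, 0.4, 0.6], [0, 0, -0.7, 0.206, 0.169, 0.463, 0.6], [0, 0, -0.7, 0.206, 0.169, 0.463, 0.6], [0, 0, -0.7, 0.206, 0.169, 0.463, 0.2], [0, 0, -0.7, 0.206, 0.169, 0.463, 0.2]]
  ],
  "grip_force": 70
}}

```text
time_s: 3.35
eef_pos: [621.7, 287.3, 102.8]
tcp_rot: [-0.972, -2.987, 0.005]
force: [-9.1, -9.6, 8.5]
width: 22.8
finger_force: 6.0
```

```bash
cat > arc.py <<'E'
from h import *
import sys
C=np.array([592.5,239.6])
def arc(total,n):
    s=arm.observe();p=np.array(s['eef_pos']);Rt=R.from_rotvec(s['tcp_rot'])
    print('pos',p.round(1),'rel ang',np.degrees(np.arctan2(*(p[:2]-C)[::-1])).round(1),'r',np.hypot(*(p[:2]-C)).round(1),'w',s['width'].round(1),'F',s['force'].round(1),'ff',s['finger_force'].round(1),'yaw',np.degrees(np.arctan2(*Rt.as_matrix()[[1,0],1])).round(1),'J',s['joint_pos'].round(2))
    for k in range(1,n+1):
        a=np.radians(total*k/n);c,d=np.cos(a),np.sin(a)
        q=C+np.array([[c,-d],[d,c]])@(p[:2]-C)
        t=Rt.inv().apply([*(q-p[:2]),0])/500
        print([0,0,round(-total*k/n/60,3),round(t[0],3),round(t[1],3),0])
if __name__=='__main__': arc(float(sys.argv[1]),int(sys.argv[2]))
E
python3 arc.py -60 8
```

```text
Traceback (most recent call last):
  File "arc.py", line 12, in <module>
    if __name__=='__main__': arc(float(sys.argv[1]),int(sys.argv[2]))
                             ~~~^^^^^^^^^^^^^^^^^^^^^^^^^^^^^^^^^^^^^
  File "arc.py", line 6, in arc
    print('pos',p.round(1),'rel ang',np.degrees(np.arctan2(*(p[:2]-C)[::-1])).round(1),'r',np.hypot(*(p[:2]-C)).round(1),'w',s['width'].round(1),'F',s['force'].round(1),'ff',s['finger_force'].round(1),'yaw',np.degrees(np.arctan2(*Rt.as_matrix()[[1,0],1])).round(1),'J',s['joint_pos'].round(2))
                                                                                                                             ^^^^^^^^^^^^^^^^
AttributeError: 'float' object has no attribute 'round'
```

```bash
sed -i "s/s\['width'\].round(1)/s['width']/;s/s\['finger_force'\].round(1)/s['finger_force']/" arc.py
python3 arc.py -60 8
```

```text
pos [621.7 287.3 102.8] rel ang 58.5 r 55.9 w 22.818206275574738 F [-9.1 -9.6  8.5] ff 6.049620062112808 yaw 53.9 J [-0.72  0.62  0.31  1.62 -0.21  0.94  0.6 ]
[0, 0, 0.125, np.float64(-0.015), np.float64(0.0), 0]
[0, 0, 0.25, np.float64(-0.029), np.float64(-0.001), 0]
[0, 0, 0.375, np.float64(-0.043), np.float64(-0.005), 0]
[0, 0, 0.5, np.float64(-0.057), np.float64(-0.01), 0]
[0, 0, 0.625, np.float64(-0.07), np.float64(-0.018), 0]
[0, 0, 0.75, np.float64(-0.081), np.float64(-0.026), 0]
[0, 0, 0.875, np.float64(-0.092), np.float64(-0.037), 0]
[0, 0, 1.0, np.float64(-0.101), np.float64(-0.048), 0]
```

{"method": "play_rows", "body": {
  "steps": [
    [[0, 0, 0, 0, 0, 0, 0.1], [0, 0, 0, 0, 0, 0, 0.1], [0, 0, 0.125, -0.015, 0, 0, 0.1], [0, 0, 0.25, -0.029, -0.001, 0, 0.1], [0, 0, 0.375, -0.043, -0.005, 0, 0.1], [0, 0, 0.5, -0.057, -0.01, 0, 0.1], [0, 0, 0.625, -0.07, -0.018, 0, 0.1], [0, 0, 0.75, -0.081, -0.026, 0, 0.1], [0, 0, 0.875, -0.092, -0.037, 0, 0.1], [0, 0, 1, -0.101, -0.048, 0, 0.1], [0, 0, 1, -0.101, -0.048, 0, 0.1], [0, 0, 1, -0.101, -0.048, 0, 0.1]]
  ],
  "grip_force": 70
}}

```text
time_s: 4.55
eef_pos: [648.0, 238.6, 103.0]
tcp_rot: [-2.336, -2.1, 0.003]
force: [-4.6, -4.3, 4.0]
width: 20.3
finger_force: 68.3
```

```bash
python3 arc.py -1 1
```

```text
pos [648.  238.6 103. ] rel ang -1.1 r 55.5 w 20.278502333963743 F [-4.6 -4.3  4. ] ff 68.31071376800537 yaw -6.1 J [-0.8   0.67  0.55  1.62 -0.4   0.97 -0.23]
[0, 0, 0.017, np.float64(-0.002), np.float64(0.0), 0]
```

{"method": "play_rows", "body": {
  "steps": [
    [[0, 0, 0, 0, 0, 0, 0.6], [0, 0, 0, 0, 0, 0, 0.6], [0, 0, 0, 0, 0, -0.1, 0.6], [0, 0, 0, 0, 0, -0.2, 0.6], [0, 0, 0, -0.8, 0.04, -0.3, 0.6], [0, 0, 0, -0.8, 0.04, -0.3, 0.6], [0, 0, 0, -0.8, 0.04, -0.3, 0.6], [0, 0, 0, -0.8, 0.04, -0.3, 0.6], [0, 0, 0, -0.8, 0.04, -0.3, 0.6], [0, 0, 0, -0.8, 0.04, -0.3, 0.6], [0, 0, 0, -0.8, 0.04, -0.3, 0.6], [0, 0, 0, -0.8, 0.04, -0.3, 0.6]]
  ],
  "grip_force": 40
}}

```text
time_s: 5.75
eef_pos: [627.5, -157.3, 251.3]
tcp_rot: [2.332, 2.102, 0.005]
force: [-0.0, 0.0, -0.1]
width: 51.5
finger_force: 0.0
```

```bash
python3 - <<'E'
from fit import *
s=arm.observe();print(s['eef_pos'])
cal=arm.calibration('top');im=snap('top','t2.png')
r=reader(im,cal,(592.5,239.6));print(r)
for n in('red','green','purple'):
    m=hsvmask(im,n);k,l,st,ce=cv2.connectedComponentsWithStats(m)
    for i in range(1,k):
        if st[i,4]>15: print(n,st[i],pix2w('top',*ce[i],10,cal).round())
c=im[80:300,60:440];cv2.imwrite('pics/t2b.png',cv2.resize(cv2.cvtColor(c,cv2.COLOR_RGB2BGR),(800,463)))
cal=arm.calibration('wrist');im=snap('wrist','w2.png');cv2.imwrite('pics/w2b.png',cv2.resize(cv2.cvtColor(im,cv2.COLOR_RGB2BGR),(640,480)))
import pickle;pickle.dump(cal,open('w2.pkl','wb'))
E
```

```text
[ 627.50690839 -157.26153031  251.34179421]
{'c': array([592.83416385, 239.51364808]), 'f': np.float64(-315.1205139160156), 'red': (np.float64(-95.7806058824724), 84), 'yellow': (np.float64(-156.10357495973912), 81), 'green': (np.float64(144.00775429487476), 72), 'purple': (np.float64(84.77241978473455), 73), 'blue': (np.float64(-96.70653942019914), 357)}
red [367 143  22   8  41] [ 744. -486.   10.]
red [320 178  28   9 151] [ 617. -328.   10.]
red [187 186  23  10 112] [600. 160.  10.]
red [ 435  195   52   55 2218] [ 466. -770.   10.]
red [198 197  11   3  27] [571. 132.  10.]
red [463 381  20   3  36] [ -90. -775.   10.]
green [ 52 166  30  38 786] [630. 625.  10.]
green [141 203  19  17  93] [532. 311.  10.]
green [150 218   8   9  18] [492. 305.  10.]
purple [317 145   7   7  29] [ 741. -281.   10.]
purple [131 181  19  11  94] [617. 345.  10.]
purple [129 192  10   3  20] [595. 376.  10.]
purple [328 226  28   8 129] [ 450. -346.   10.]
purple [328 247  10  20  75] [ 353. -304.   10.]
```

View pics/w2b.png

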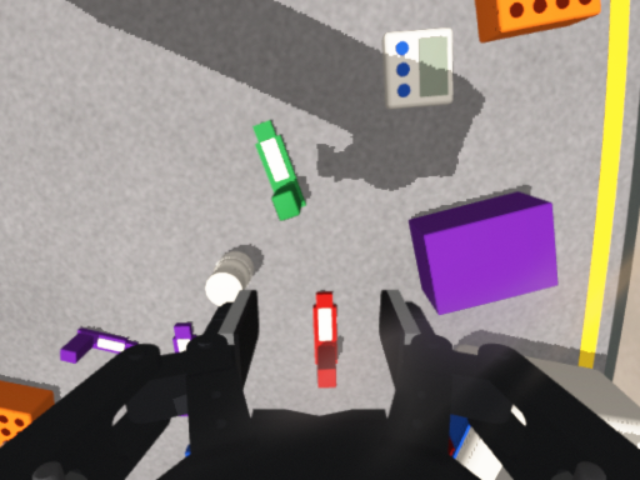

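Wrist view (640x480 px): red cassette (325,340), green (275,170), the large purple blade (185,340) partly hidden, the small look-alike (95,345), jar (230,275). I'll fit red and green from this picture.

```bash
cat > cas.py <<'E'
from fit import *
def box(x0,x1,y0,y1,z0,z1): return np.array([[x,y,z] for x in(x0,x1) for y in(y0,y1) for z in(z0,z1)],float)
B1=box(-45,29,-13,13,0,8);B2=box(28,45,-9,9,0,8);B3=box(-43,-19,-10,10,8,53)
S=4
def sil(p,cal,z=0):
    m=np.zeros((384*S,512*S),'u1');c,s=np.cos(p[2]),np.sin(p[2])
    for B in(B1,B2,B3):
        W=np.stack([p[0]+c*B[:,0]-s*B[:,1],p[1]+s*B[:,0]+c*B[:,1],B[:,2]+z],1)
        cv2.fillConvexPoly(m,cv2.convexHull(((proj(W,cal)+.5)*S-.5).round().astype('i4')),1)
    return m
def fitcas(im,cal,name,x0,yaw0=np.pi/2,z=0,rad=60):
    m=hsvmask(im,name)
    uv=proj(np.array([[x0[0],x0[1],10.]]),cal)[0];sc=proj(np.array([[x0[0]+rad,x0[1],10.]]),cal)[0];rp=np.hypot(*(sc-uv))
    vv,uu=np.mgrid[:384,:512];m[(uu-uv[0])**2+(vv-uv[1])**2>rp*rp]=0
    k=max(3,int(rp/60*14)|1);m=cv2.morphologyEx(m,cv2.MORPH_CLOSE,np.ones((k,k),'u1'))
    M=cv2.resize(m,None,fx=S,fy=S,interpolation=cv2.INTER_NEAREST)
    def cost(p):
        a=sil(p,cal,z);return 1-(a&M).sum()/max(1,(a|M).sum())
    best=None
    for y in np.radians([-25,-10,0,10,25]):
        r=minimize(cost,[*x0,yaw0+y],method='Nelder-Mead',options={'initial_simplex':[[x0[0]+a,x0[1]+b,yaw0+y+c] for a,b,c in((-5,-5,0),(10,0,0),(0,10,0),(0,0,.2))],'xatol':.05,'fatol':1e-4})
        if best is None or r.fun<best.fun: best=r
    x,y,t=best.x;return x,y,np.degrees(t),best.fun
E
python3 - <<'E'
from cas import *
import pickle
for cam,f,cal in(('wrist','w2.png',pickle.load(open('w2.pkl','rb'))),('top','t2.png',arm.calibration('top')),('top','t0.png',arm.calibration('top'))):
    im=cv2.cvtColor(cv2.imread('pics/'+f),cv2.COLOR_BGR2RGB)
    for n,x0 in(('red',(617,-328)),('green',(589,-130)),('purple',(450,-346))):
        print(cam,n,np.round(fitcas(im,cal,n,x0),2))
E
```

```text
wrist red [ 6.1594e+02 -3.1737e+02  8.5140e+01  2.7000e-01]
wrist green [ 5.9019e+02 -1.3059e+02  1.0318e+02  3.0000e-01]
wrist purple [ 440.38 -318.23   48.02    0.83]
top red [ 6.1748e+02 -3.1827e+02  8.4750e+01  3.4000e-01]
top green [ 584. -135.   65.    1.]
top purple [ 4.5161e+02 -3.3636e+02  8.6450e+01  3.7000e-01]
top red [ 6.1748e+02 -3.1827e+02  8.4750e+01  3.4000e-01]
top green [ 5.9122e+02 -1.3007e+02  1.0143e+02  4.6000e-01]
top purple [ 4.5161e+02 -3.3636e+02  8.6450e+01  3.7000e-01]
```

{"method": "play_rows", "body": {
  "steps": [
    [[0, 0, -0.017, -0.383, 0.012, 0.2, 0.6], [0, 0, -0.017, -0.383, 0.012, 0.2, 0.6], [0, 0, -0.017, -0.383, 0.012, 0.2, 0.6], [0, 0, -0.017, -0.383, 0.012, 0.2, 0.6], [0, 0, -0.017, -0.383, 0.012, 0.3, 0.6], [0, 0, -0.017, -0.383, 0.012, 0.38, 0.6], [0, 0, -0.017, -0.383, 0.012, 0.433, 0.6], [0, 0, -0.017, -0.383, 0.012, 0.433, 0.6], [0, 0, -0.017, -0.383, 0.012, 0.433, 0.1], [0, 0, -0.017, -0.383, 0.012, 0.433, 0.1], [0, 0, -0.017, -0.383, 0.012, 0.433, 0.1], [0, 0, -0.017, -0.383, 0.012, 0.433, 0.1]]
  ],
  "grip_force": 50
}}

```text
time_s: 7.05
eef_pos: [615.1, -348.0, 36.4]
tcp_rot: [2.311, 2.12, 0.004]
force: [0.7, -0.2, 6.9]
width: 19.5
finger_force: 49.3
```

```bash
python3 - <<'E'
from cas import *
s=arm.observe();print(s['eef_pos'],s['width'],s['finger_force'],R.from_rotvec(s['tcp_rot']).as_matrix().round(3).tolist())
cal=arm.calibration('wrist');im=snap('wrist','w3.png')
print(np.round(fitcas(im,cal,'red',(616,-317)),2))
a=sil((*fitcas(im,cal,'red',(616,-317))[:2],np.radians(85)),cal)
b=cv2.resize(cv2.cvtColor(im,cv2.COLOR_RGB2BGR),(640,480));cv2.imwrite('pics/w3b.png',b)
E
```

```text
[ 615.13395069 -347.95015757   36.42597128] 19.490854209214643 49.2950713634491 [[0.086, 0.996, 0.006], [0.996, -0.086, -0.003], [-0.002, 0.006, -1.0]]
[ 6.1709e+02 -3.1765e+02  8.5550e+01  2.8000e-01]
```

View pics/w3b.png

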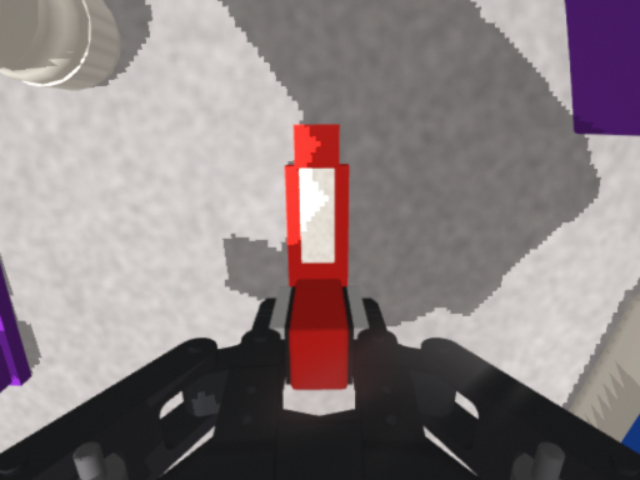

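Gripper view (640x480): the tab is centred in the jaws and the blade is straight, front edge at (317,125). Next I lift and carry it to the gate.

{"method": "play_rows", "body": {
  "steps": [
    [[0, 0, 0, 0, 0, -0.1, 0.1], [0, 0, 0, 0, 0, -0.2, 0.1], [0, 0, 0.015, 0.555, -0.155, -0.2, 0.1], [0, 0, 0.015, 0.555, -0.155, -0.2, 0.1], [0, 0, 0.015, 0.555, -0.155, -0.2, 0.1], [0, 0, 0.015, 0.555, -0.155, -0.2, 0.1], [0, 0, 0.015, 0.555, -0.155, -0.2, 0.1], [0, 0, 0.015, 0.555, -0.155, -0.2, 0.1], [0, 0, 0.015, 0.555, -0.155, -0.15, 0.1], [0, 0, 0.015, 0.555, -0.155, -0.106, 0.1], [0, 0, 0.015, 0.555, -0.155, -0.106, 0.1], [0, 0, 0.015, 0.555, -0.155, -0.106, 0.1]]
  ],
  "grip_force": 60
}}

```text
time_s: 8.3
eef_pos: [559.3, -64.0, 86.2]
tcp_rot: [2.333, 2.104, -0.0]
force: [-0.2, -0.3, -0.0]
width: 19.2
finger_force: 58.6
```

```bash
cat > gate.py <<'E'
from cas import *
import sys
C=np.array([592.6,239.6]);th0=np.radians(84.2);u=np.array([np.cos(th0),np.sin(th0)]);n=np.array([-u[1],u[0]])
def report(name=None,fn=None,tz=None):
    s=arm.observe();p=np.array(s['eef_pos']);M=R.from_rotvec(s['tcp_rot']).as_matrix()
    print('pos',p.round(1),'r',((C-p[:2])@u).round(1),'lat(+left of insertion)',((p[:2]-C)@n).round(1),'yaw x',np.degrees(np.arctan2(M[1,0],M[0,0])).round(2),'tilt',M[2,:2].round(3),'w',s['width'],'ff',s['finger_force'],'F',s['force'].round(1))
    print('home delta tool', (np.r_[C-118*u-p[:2],0]@M/500).round(3))
    print('toolx',M[:,0].round(3),'tooly',M[:,1].round(3))
    if fn:
        cal=arm.calibration('wrist');im=snap('wrist',fn);z=p[2]-36.4 if tz is None else tz
        o=p[:2]+31*u
        f=fitcas(im,cal,name,o,th0,z);print('cassette',np.round(f,2),'r',(C-np.array(f[:2]))@u,'lat',(np.array(f[:2])-C)@n)
        rd=reader(im,cal,C);print(rd)
        cv2.imwrite('pics/b_'+fn,cv2.resize(cv2.cvtColor(im,cv2.COLOR_RGB2BGR),(640,480)))
if __name__=='__main__': report(*sys.argv[1:])
E
python3 gate.py red w4.png
```

```text
pos [559.3 -64.   86.2] r 305.4 lat(+left of insertion) 2.5 yaw x 84.1 tilt [-0. -0.] w 19.24726752055247 ff 58.623520731925964 F [-0.2 -0.3 -0. ]
home delta tool [ 0.375  0.004 -0.   ]
toolx [ 0.103  0.995 -0.   ] tooly [ 0.995 -0.103 -0.   ]
cassette [ 5.6149e+02 -3.3720e+01  8.4490e+01  5.1000e-01] r 275.061091497923 lat 3.3292098114543904
{'c': array([578.70507121, 227.92519075]), 'f': np.float64(-105.2528305053711), 'red': None, 'yellow': None, 'green': None, 'purple': None, 'blue': (np.float64(-91.92433775221342), 8391)}
```

View pics/b_w4.png

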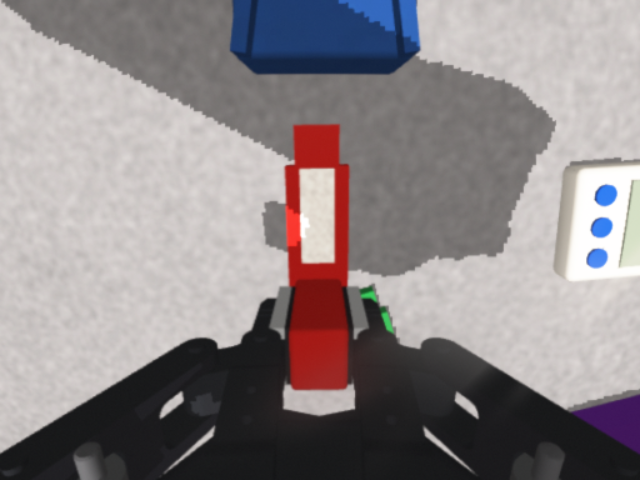

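Wrist view (640x480): cassette axis at x≈317, chute centred at ≈323, so about 2.5 mm to correct. Then I slide it in.

{"method": "play_rows", "body": {
  "steps": [
    [[0, 0, 0, 0.03, 0.005, -0.006, 0.1], [0, 0, 0, 0.08, 0.005, -0.006, 0.1], [0, 0, 0, 0.13, 0.005, -0.006, 0.1], [0, 0, 0, 0.17, 0.005, -0.006, 0.1], [0, 0, 0, 0.2, 0.005, -0.006, 0.1], [0, 0, 0, 0.22, 0.005, -0.006, 0.1], [0, 0, 0, 0.24, 0.005, -0.006, 0.1], [0, 0, 0, 0.24, 0.005, -0.006, 0.1]]
  ]
}}

```text
time_s: 9.15
eef_pos: [574.6, 57.3, 89.0]
tcp_rot: [-2.33, -2.107, -0.001]
force: [-0.3, 0.6, -0.5]
width: 19.3
finger_force: 58.6
```

```bash
python3 gate.py red w5.png
```

```text
pos [574.6  57.3  89. ] r 183.2 lat(+left of insertion) -0.5 yaw x 84.25 tilt [0.001 0.   ] w 19.255759481951827 ff 58.62191319465637 F [-0.3  0.6 -0.5]
home delta tool [ 0.13  -0.001  0.   ]
toolx [0.1   0.995 0.001] tooly [ 0.995 -0.1    0.   ]
cassette [575.08 110.13  95.03   0.58] r 130.5824676648594 lat 4.347737538675757
{'c': array([592.11775481, 239.79407838]), 'f': np.float64(-217.23541259765625), 'red': (np.float64(-95.55789670960155), 4689), 'yellow': None, 'green': None, 'purple': None, 'blue': (np.float64(-95.80325838826494), 4882)}
```

View pics/b_w5.png

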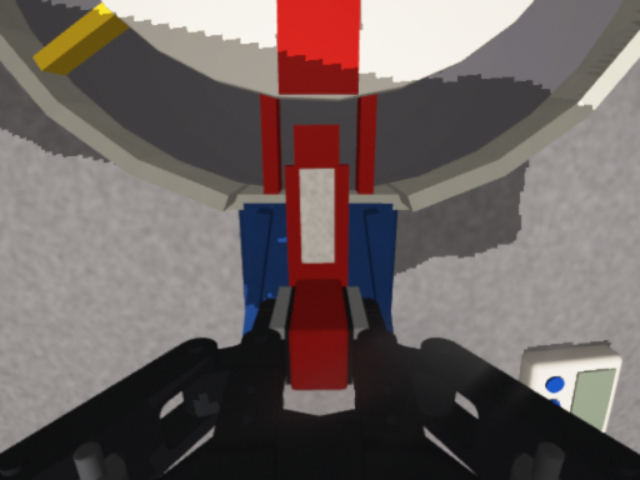

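The blade is centred between the slot walls (slot centre x≈319, blade ≈317). I push it home.

{"method": "play_rows", "body": {
  "steps": [
    [[0, 0, 0, 0.03, 0.001, 0, 0.1], [0, 0, 0, 0.06, 0.001, 0, 0.1], [0, 0, 0, 0.085, 0.001, 0, 0.1], [0, 0, 0, 0.105, 0.001, 0, 0.1], [0, 0, 0, 0.12, 0.001, 0, 0.1], [0, 0, 0, 0.127, 0.001, 0, 0.1], [0, 0, 0, 0.132, 0.001, 0, 0.1], [0, 0, 0, 0.132, 0.001, 0, 0.1]]
  ]
}}

```text
time_s: 10.0
eef_pos: [581.4, 121.1, 88.8]
tcp_rot: [2.332, 2.105, -0.0]
force: [-0.6, -0.1, -0.6]
width: 19.5
finger_force: 40.9
```

```bash
python3 gate.py
```

```text
pos [581.4 121.1  88.8] r 119.0 lat(+left of insertion) -0.9 yaw x 84.13 tilt [-0.  0.] w 19.462540503731542 ff 40.930445194244385 F [-0.6 -0.1 -0.6]
home delta tool [ 0.002 -0.002 -0.   ]
toolx [ 0.102  0.995 -0.   ] tooly [ 0.995 -0.102  0.   ]
```

{"method": "play_rows", "body": {
  "steps": [
    [[0, 0, 0, 0.004, 0, 0, 0.1], [0, 0, 0, 0.008, 0, 0.001, 0.1], [0, 0, 0, 0.012, 0, 0.003, 0.1], [0, 0, 0, 0.012, 0, 0.004, 0.1]]
  ],
  "grip_force": 60
}}

```text
time_s: 10.4
eef_pos: [582.1, 123.2, 86.9]
tcp_rot: [2.333, 2.1, -0.005]
force: [-0.7, -4.9, 1.6]
width: 19.4
finger_force: 63.0
```

```bash
python3 gate.py red w6.png
```

```text
pos [582.1 123.2  86.9] r 116.9 lat(+left of insertion) -1.3 yaw x 83.98 tilt [-0.004  0.   ] w 19.424552742511555 ff 63.029855489730835 F [-0.7 -4.9  1.6]
home delta tool [-0.002 -0.003  0.   ]
toolx [ 0.105  0.994 -0.004] tooly [ 0.994 -0.105  0.   ]
cassette [5.8446e+02 1.4633e+02 8.4340e+01 5.4000e-01] r 93.61750169609603 lat -1.3297759436309295
{'c': array([591.93496802, 238.1138338 ]), 'f': np.float64(-249.9598388671875), 'red': (np.float64(-95.55539353733526), 4261), 'yellow': (np.float64(-157.6634642378737), 2251), 'green': None, 'purple': None, 'blue': (np.float64(-95.4896034103374), 1071)}
```

View pics/b_w6.png

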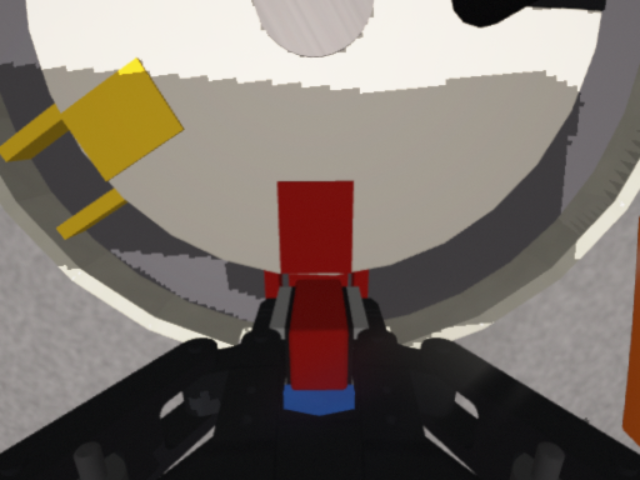

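Wrist view (640x480): the blade is under the red roof patch, tab at (318,335) against the roof edge. A 5 N stop contact at tab r≈117 mm means it is home. I release and go to the post.

{"method": "play_rows", "body": {
  "steps": [
    [[0, 0, 0, 0, 0, 0, 0.38], [0, 0, 0, 0, 0, 0, 0.38], [0, 0, 0, 0, 0, -0.1, 0.38], [0, 0, 0, 0, 0, -0.17, 0.5], [0, 0, 0, 0.234, 0.106, -0.17, 0.6], [0, 0, 0, 0.234, 0.106, -0.17, 0.6], [0, 0, 0, 0.234, 0.106, -0.17, 0.6], [0, 0, 0, 0.234, 0.106, -0.15, 0.6], [0, 0, 0, 0.234, 0.106, -0.1, 0.6], [0, 0, 0, 0.234, 0.106, -0.028, 0.6], [0, 0, 0, 0.234, 0.106, -0.028, 0.6], [0, 0, 0, 0.234, 0.106, -0.028, 0.1]]
  ],
  "grip_force": 70
}}

```text
time_s: 11.65
eef_pos: [645.7, 237.8, 100.0]
tcp_rot: [-2.331, -2.104, 0.004]
force: [0.2, 0.4, 0.9]
width: 37.9
finger_force: 0.0
```

{"method": "play_rows", "body": {
  "steps": [
    [[0, 0, 0, 0, 0, 0, 0.1], [0, 0, 0, 0, 0, 0, 0.1], [0, 0, 0, 0, 0, 0, 0.1]]
  ],
  "grip_force": 70
}}

```text
time_s: 11.95
eef_pos: [647.9, 238.2, 103.1]
tcp_rot: [2.332, 2.104, 0.005]
force: [-0.3, -0.6, 4.0]
width: 20.7
finger_force: 68.5
```

```bash
python3 arc.py 60 8
```

```text
pos [647.9 238.2 103.1] rel ang -1.4 r 55.4 w 20.688636594745304 F [-0.3 -0.6  4. ] ff 68.54259252548218 yaw -5.9 J [-0.84  0.68  0.59  1.62 -0.44  0.97 -0.2 ]
[0, 0, -0.125, np.float64(0.014), np.float64(-0.002), 0]
[0, 0, -0.25, np.float64(0.028), np.float64(-0.006), 0]
[0, 0, -0.375, np.float64(0.042), np.float64(-0.012), 0]
[0, 0, -0.5, np.float64(0.054), np.float64(-0.019), 0]
[0, 0, -0.625, np.float64(0.066), np.float64(-0.028), 0]
[0, 0, -0.75, np.float64(0.076), np.float64(-0.038), 0]
[0, 0, -0.875, np.float64(0.084), np.float64(-0.05), 0]
[0, 0, -1.0, np.float64(0.091), np.float64(-0.063), 0]
```

{"method": "play_rows", "body": {
  "steps": [
    [[0, 0, -0.125, 0.014, -0.002, 0, 0.1], [0, 0, -0.25, 0.028, -0.006, 0, 0.1], [0, 0, -0.375, 0.042, -0.012, 0, 0.1], [0, 0, -0.5, 0.054, -0.019, 0, 0.1], [0, 0, -0.625, 0.066, -0.028, 0, 0.1], [0, 0, -0.75, 0.076, -0.038, 0, 0.1], [0, 0, -0.875, 0.084, -0.05, 0, 0.1], [0, 0, -1, 0.091, -0.063, 0, 0.1], [0, 0, -1, 0.091, -0.063, 0, 0.1]]
  ],
  "grip_force": 70
}}

```text
time_s: 12.85
eef_pos: [621.3, 286.6, 103.0]
tcp_rot: [0.966, 2.986, 0.003]
force: [0.1, 0.2, 4.5]
width: 20.5
finger_force: 69.0
```

```bash
python3 arc.py 60 8
```

```text
pos [621.3 286.6 103. ] rel ang 58.5 r 55.1 w 20.450233026623746 F [0.1 0.2 4.5] ff 68.95186185836792 yaw 54.2 J [-0.75  0.62  0.35  1.63 -0.25  0.93  0.64]
[0, 0, -0.125, np.float64(0.014), np.float64(-0.002), 0]
[0, 0, -0.25, np.float64(0.028), np.float64(-0.006), 0]
[0, 0, -0.375, np.float64(0.041), np.float64(-0.012), 0]
[0, 0, -0.5, np.float64(0.054), np.float64(-0.019), 0]
[0, 0, -0.625, np.float64(0.065), np.float64(-0.028), 0]
[0, 0, -0.75, np.float64(0.075), np.float64(-0.038), 0]
[0, 0, -0.875, np.float64(0.084), np.float64(-0.05), 0]
[0, 0, -1.0, np.float64(0.091), np.float64(-0.062), 0]
```

{"method": "play_rows", "body": {
  "steps": [
    [[0, 0, -0.125, 0.014, -0.002, 0, 0.1], [0, 0, -0.25, 0.028, -0.006, 0, 0.1], [0, 0, -0.375, 0.041, -0.012, 0, 0.1], [0, 0, -0.5, 0.054, -0.019, 0, 0.1], [0, 0, -0.625, 0.065, -0.028, 0, 0.1], [0, 0, -0.75, 0.075, -0.038, 0, 0.1], [0, 0, -0.875, 0.084, -0.05, 0, 0.1], [0, 0, -1, 0.091, -0.062, 0, 0.1], [0, 0, -1, 0.091, -0.062, 0, 0.1], [0, 0, -1, 0.091, -0.062, 0, 0.6], [0, 0, -1, 0.091, -0.062, 0, 0.6], [0, 0, -1, 0.091, -0.062, -0.1, 0.6]]
  ],
  "grip_force": 70
}}

```text
time_s: 14.05
eef_pos: [558.9, 285.1, 142.6]
tcp_rot: [0.652, -3.055, 0.009]
force: [-0.7, -0.4, -0.3]
width: 51.6
finger_force: 0.0
```

```bash
python3 gate.py
```

```text
pos [558.9 285.1 142.6] r -41.9 lat(+left of insertion) 38.1 yaw x -155.92 tilt [ 0.018 -0.002] w 51.551306269877564 ff 0.0 F [-0.7 -0.4 -0.3]
home delta tool [ 0.093 -0.315  0.002]
toolx [-0.913 -0.408  0.018] tooly [-0.408  0.913 -0.002]
```

{"method": "play_rows", "body": {
  "steps": [
    [[0, 0, 0, 0, 0, -0.1, 0.6], [0, 0, 1, 0.261, -0.761, -0.22, 0.6], [0, 0, 1, 0.261, -0.761, -0.22, 0.6], [0, 0, 1, 0.261, -0.761, -0.22, 0.6], [0, 0, 1, 0.261, -0.761, -0.22, 0.6], [0, 0, 1, 0.261, -0.761, -0.22, 0.6], [0, 0, 1, 0.261, -0.761, -0.22, 0.6], [0, 0, 1, 0.261, -0.761, -0.22, 0.6], [0, 0, 1, 0.261, -0.761, -0.22, 0.6], [0, 0, 1, 0.261, -0.761, -0.22, 0.6], [0, 0, 1, 0.261, -0.761, -0.22, 0.6]]
  ]
}}

```text
time_s: 15.15
eef_pos: [601.3, -116.0, 261.1]
tcp_rot: [0.977, 2.985, -0.001]
force: [-0.4, 1.0, -0.2]
width: 51.1
finger_force: 0.0
```

{"method": "play_rows", "body": {
  "steps": [
    [[0, 0, 0.7, 0, 0, 0, 0.6], [0, 0, 0.7, 0, 0, 0, 0.6], [0, 0, 0.7, 0, 0, 0, 0.6], [0, 0, 0.7, 0, 0, 0, 0.6], [0, 0, 0.7, 0, 0, 0, 0.6], [0, 0, 0.7, 0, 0, 0, 0.6]]
  ]
}}

```text
time_s: 15.75
eef_pos: [601.7, -108.8, 259.8]
tcp_rot: [-1.967, -2.447, -0.0]
force: [0.2, -0.5, 0.3]
width: 51.4
finger_force: 0.0
```

```bash
cat > look.py <<'E'
from gate import *
def look(name,x0,yaw0,fn):
    report()
    r=reader(snap('top'),arm.calibration('top'),C);print({k:r[k] for k in r})
    cal=arm.calibration('wrist');im=snap('wrist',fn)
    f=fitcas(im,cal,name,x0,np.radians(yaw0));print('cas',np.round(f,2))
    t=np.radians(f[2]);tab=np.array(f[:2])-31*np.array([np.cos(t),np.sin(t)]);print('tab',tab)
    s=arm.observe();p=np.array(s['eef_pos']);M=R.from_rotvec(s['tcp_rot']).as_matrix()
    print('to tab z35:',(np.array([*tab,35])-p)@M/500,'rz',-(f[2]-np.degrees(np.arctan2(M[1,0],M[0,0])))/60)
    o=cv2.resize(cv2.cvtColor(im,cv2.COLOR_RGB2BGR),(640,480));m=cv2.resize(sil((*f[:2],t),cal),(640,480));cs,_=cv2.findContours(m,0,2);cv2.drawContours(o,cs,-1,(255,255,0),1)
    cv2.imwrite('pics/b_'+fn,o)
look(sys.argv[1],(float(sys.argv[2]),float(sys.argv[3])),float(sys.argv[4]),sys.argv[5])
E
python3 look.py green 590 -130 102 w7.png
```

```text
pos [ 601.7 -108.8  259.8] r 345.7 lat(+left of insertion) -44.2 yaw x 102.39 tilt [ 0.002 -0.001] w 51.40974592863146 ff 0.0 F [ 0.2 -0.5  0.3]
home delta tool [0.46  0.058 0.001]
toolx [-0.215  0.977  0.002] tooly [ 0.977  0.215 -0.001]
{'c': array([592.8333193 , 239.38832074]), 'f': np.float64(-309.7092590332031), 'red': (np.float64(24.22311368430553), 72), 'yellow': (np.float64(-35.6297527408673), 75), 'green': (np.float64(-96.25500755558187), 69), 'purple': (np.float64(-156.18576224135705), 81), 'blue': (np.float64(-96.70458149376934), 358)}
cas [ 5.9044e+02 -1.3045e+02  1.0214e+02  3.6000e-01]
tab [ 596.9608245  -160.75984127]
to tab z35: [-0.09788421 -0.03075487  0.45016948] rz 0.00564532513248821
```

View pics/b_w7.png

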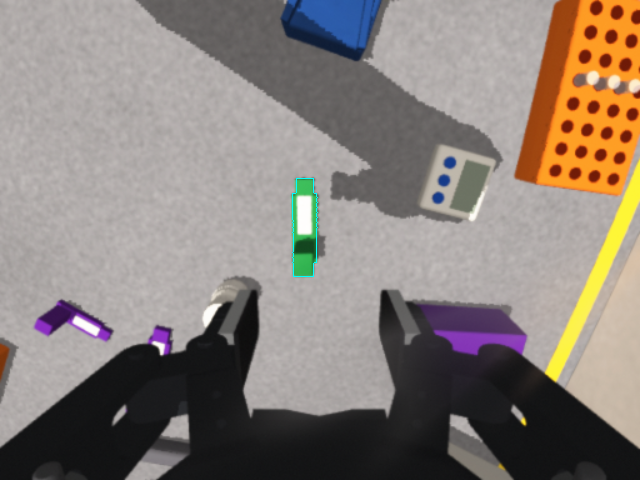

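Fit overlay matches the green cassette (305,228); the drum shows green at the gate. Now I grasp it.

{"method": "play_rows", "body": {
  "steps": [
    [[0, 0, 0.006, -0.098, -0.031, 0.2, 0.6], [0, 0, 0.006, -0.098, -0.031, 0.2, 0.6], [0, 0, 0.006, -0.098, -0.031, 0.3, 0.6], [0, 0, 0.006, -0.098, -0.031, 0.38, 0.6], [0, 0, 0.006, -0.098, -0.031, 0.45, 0.6], [0, 0, 0.006, -0.098, -0.031, 0.45, 0.6], [0, 0, 0.006, -0.098, -0.031, 0.45, 0.6], [0, 0, 0.006, -0.098, -0.031, 0.45, 0.1], [0, 0, 0.006, -0.098, -0.031, 0.45, 0.1], [0, 0, 0.006, -0.098, -0.031, 0.45, 0.1], [0, 0, 0.006, -0.098, -0.031, 0.45, 0.1]]
  ],
  "grip_force": 60
}}

```text
time_s: 16.95
eef_pos: [599.1, -164.3, 39.0]
tcp_rot: [1.978, 2.434, 0.005]
force: [-0.6, -0.4, 7.4]
width: 19.2
finger_force: 59.2
```

```bash
cat > pre.py <<'E'
from gate import *
report()
s=arm.observe();p=np.array(s['eef_pos']);M=R.from_rotvec(s['tcp_rot']).as_matrix()
for z in(140,89.4): print(z,((np.array([*(C-306*u),z])-p)@M/500).round(3))
print('rz',-(84.2-np.degrees(np.arctan2(M[1,0],M[0,0])))/60)
E
python3 pre.py
```

```text
pos [ 599.1 -164.3   39. ] r 401.2 lat(+left of insertion) -47.3 yaw x 101.8 tilt [-0.002  0.005] w 19.184510869498233 ff 59.18972074985504 F [-0.6 -0.4  7.4]
home delta tool [ 0.568  0.081 -0.001]
toolx [-0.204  0.979 -0.002] tooly [0.979 0.204 0.005]
140 [ 0.21  -0.032 -0.203]
89.4 [ 0.21  -0.032 -0.101]
rz 0.2933277595838817
```

{"method": "play_rows", "body": {
  "steps": [
    [[0, 0, 0, 0, 0, -0.1, 0.1], [0, 0, 0, 0, 0, -0.2, 0.1], [0, 0, 0.293, 0.21, -0.032, -0.2, 0.1], [0, 0, 0.293, 0.21, -0.032, -0.2, 0.1], [0, 0, 0.293, 0.21, -0.032, -0.2, 0.1], [0, 0, 0.293, 0.21, -0.032, -0.16, 0.1], [0, 0, 0.293, 0.21, -0.032, -0.114, 0.1], [0, 0, 0.293, 0.21, -0.032, -0.114, 0.1], [0, 0, 0.293, 0.21, -0.032, -0.114, 0.1]]
  ],
  "grip_force": 60
}}

```text
time_s: 17.85
eef_pos: [559.4, -64.2, 93.1]
tcp_rot: [-2.33, -2.106, 0.001]
force: [-0.6, -0.1, -0.6]
width: 19.1
finger_force: 58.7
```

```bash
python3 gate.py green w8.png
```

```text
pos [559.4 -64.2  93.1] r 305.6 lat(+left of insertion) 2.4 yaw x 84.21 tilt [-0. -0.] w 19.13450165442692 ff 58.69566857814789 F [-0.6 -0.1 -0.6]
home delta tool [ 0.375  0.005 -0.   ]
toolx [ 0.101  0.995 -0.   ] tooly [ 0.995 -0.101 -0.   ]
cassette [ 5.6147e+02 -3.0380e+01  8.4830e+01  5.2000e-01] r 271.7460680864657 lat 3.691767495653913
{'c': array([580.56629637, 235.6027904 ]), 'f': np.float64(-125.02425384521484), 'red': None, 'yellow': None, 'green': None, 'purple': None, 'blue': (np.float64(-92.56232803984255), 7599)}
```

View pics/b_w8.png

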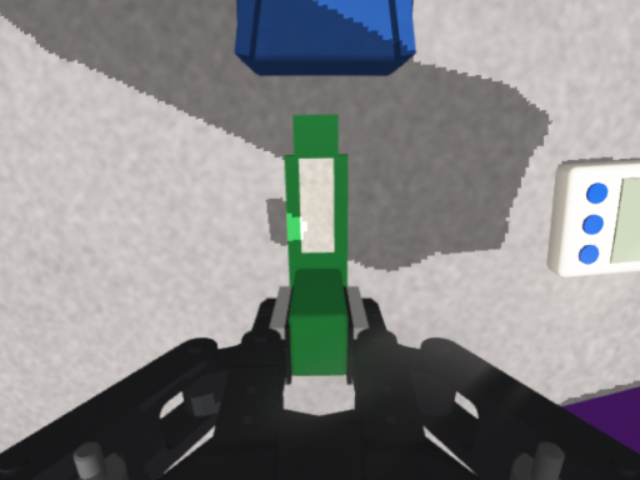

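{"method": "play_rows", "body": {
  "steps": [
    [[0, 0, 0, 0.03, 0.005, 0.002, 0.1], [0, 0, 0, 0.09, 0.005, 0.002, 0.1], [0, 0, 0, 0.15, 0.005, 0.002, 0.1], [0, 0, 0, 0.19, 0.005, 0.002, 0.1], [0, 0, 0, 0.22, 0.005, 0.002, 0.1], [0, 0, 0, 0.25, 0.005, 0.002, 0.1], [0, 0, 0, 0.28, 0.005, 0.002, 0.1], [0, 0, 0, 0.31, 0.005, 0.002, 0.1], [0, 0, 0, 0.335, 0.005, 0.002, 0.1], [0, 0, 0, 0.35, 0.005, 0.002, 0.1], [0, 0, 0, 0.36, 0.005, 0.002, 0.1], [0, 0, 0, 0.36, 0.005, 0.002, 0.1]]
  ]
}}

```text
time_s: 19.1
eef_pos: [580.3, 115.4, 91.7]
tcp_rot: [-2.33, -2.107, 0.0]
force: [-0.5, -0.2, -0.3]
width: 19.1
finger_force: 58.7
```

{"method": "play_rows", "body": {
  "steps": [
    [[0, 0, 0, 0.006, 0, 0, 0.1], [0, 0, 0, 0.012, 0, 0.001, 0.1], [0, 0, 0, 0.016, 0, 0.003, 0.1], [0, 0, 0, 0.016, 0, 0.004, 0.1]]
  ],
  "grip_force": 60
}}

```text
time_s: 19.5
eef_pos: [581.1, 119.3, 90.0]
tcp_rot: [2.332, 2.102, -0.004]
force: [-0.3, -5.1, 2.1]
width: 19.4
finger_force: 59.0
```

```bash
python3 gate.py green w9.png
```

```text
pos [581.1 119.3  90. ] r 120.8 lat(+left of insertion) -0.8 yaw x 84.05 tilt [-0.003  0.   ] w 19.404087984286956 ff 59.00739312171936 F [-0.3 -5.1  2.1]
home delta tool [ 0.006 -0.002 -0.   ]
toolx [ 0.104  0.995 -0.003] tooly [ 0.995 -0.104  0.   ]
cassette [5.8229e+02 1.4696e+02 8.5050e+01 5.1000e-01] r 93.20695258643336 lat 0.8966281694469842
{'c': array([591.55264273, 238.50146831]), 'f': np.float64(-228.11886596679688), 'red': None, 'yellow': (np.float64(-33.06010588985871), 2330), 'green': (np.float64(-95.30260814719394), 4073), 'purple': (np.float64(-156.7418206836814), 4774), 'blue': (np.float64(-95.47235696871984), 1617)}
```

View pics/b_w9.png

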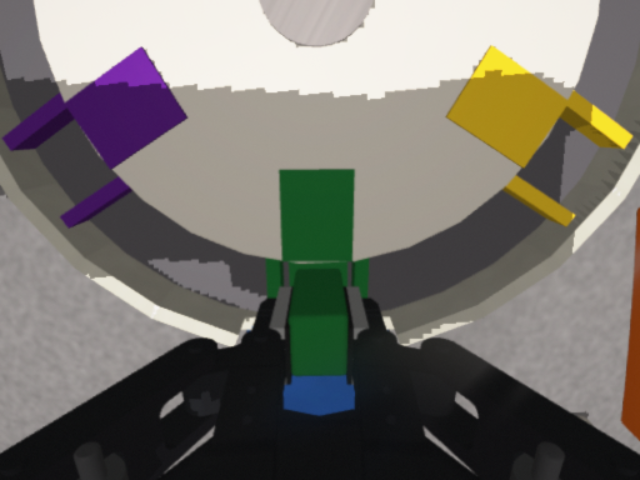

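Green: tab against the roof edge (318,320), with a 5 N stop contact where expected. I release it and go to the post.

{"method": "play_rows", "body": {
  "steps": [
    [[0, 0, 0, 0, 0, 0, 0.38], [0, 0, 0, 0, 0, 0, 0.38], [0, 0, 0, 0, 0, -0.1, 0.38], [0, 0, 0, 0, 0, -0.17, 0.5], [0, 0, 1, 0.337, -0.057, -0.17, 0.6], [0, 0, 1, 0.337, -0.057, -0.17, 0.6], [0, 0, 1, 0.337, -0.057, -0.17, 0.6], [0, 0, 1, 0.337, -0.057, -0.17, 0.6], [0, 0, 1, 0.337, -0.057, -0.17, 0.6], [0, 0, 1, 0.337, -0.057, -0.17, 0.6], [0, 0, 1, 0.337, -0.057, -0.17, 0.6], [0, 0, 1, 0.337, -0.057, -0.17, 0.6]]
  ],
  "grip_force": 70
}}

```text
time_s: 20.75
eef_pos: [569.1, 294.9, 174.5]
tcp_rot: [-3.071, -0.662, 0.0]
force: [-0.5, -0.9, -0.7]
width: 51.2
finger_force: 0.0
```

```bash
python3 - <<'E'
from gate import *
s=arm.observe();p=np.array(s['eef_pos']);M=R.from_rotvec(s['tcp_rot']).as_matrix();report()
a=np.radians(114.2);print(((np.array([*(C+55*np.array([np.cos(a),np.sin(a)])),101])-p)@M/500).round(3))
E
```

```text
pos [569.1 294.9 174.5] r -52.6 lat(+left of insertion) 29.0 yaw x 24.33 tilt [-0.    -0.001] w 51.231560125189546 ff 0.0 F [-0.5 -0.9 -0.7]
home delta tool [-0.121  0.324 -0.   ]
toolx [ 0.911  0.412 -0.   ] tooly [ 0.412 -0.911 -0.001]
[-0.002  0.01   0.147]
```

{"method": "play_rows", "body": {
  "steps": [
    [[0, 0, 0, -0.002, 0.01, 0.08, 0.6], [0, 0, 0, -0.002, 0.01, 0.147, 0.6], [0, 0, 0, -0.002, 0.01, 0.147, 0.6], [0, 0, 0, -0.002, 0.01, 0.147, 0.1], [0, 0, 0, -0.002, 0.01, 0.147, 0.1], [0, 0, 0, -0.002, 0.01, 0.147, 0.1], [0, 0, 0, -0.002, 0.01, 0.147, 0.1]]
  ],
  "grip_force": 70
}}

```text
time_s: 21.45
eef_pos: [571.8, 290.2, 103.6]
tcp_rot: [-3.068, -0.66, -0.005]
force: [-2.4, 3.3, 5.0]
width: 20.0
finger_force: 68.5
```

```bash
python3 arc.py 60 8
```

```text
pos [571.8 290.2 103.6] rel ang 112.2 r 54.7 w 19.98780528507053 F [-2.4  3.3  5. ] ff 68.54465246200562 yaw -65.7 J [-1.1   0.65  0.75  1.76 -0.54  0.95 -1.27]
[0, 0, -0.125, np.float64(-0.014), np.float64(0.0), 0]
[0, 0, -0.25, np.float64(-0.028), np.float64(0.003), 0]
[0, 0, -0.375, np.float64(-0.042), np.float64(0.007), 0]
[0, 0, -0.5, np.float64(-0.055), np.float64(0.013), 0]
[0, 0, -0.625, np.float64(-0.067), np.float64(0.02), 0]
[0, 0, -0.75, np.float64(-0.078), np.float64(0.029), 0]
[0, 0, -0.875, np.float64(-0.088), np.float64(0.04), 0]
[0, 0, -1.0, np.float64(-0.097), np.float64(0.051), 0]
```

{"method": "play_rows", "body": {
  "steps": [
    [[0, 0, -0.125, -0.014, 0, 0, 0.1], [0, 0, -0.25, -0.028, 0.003, 0, 0.1], [0, 0, -0.375, -0.042, 0.007, 0, 0.1], [0, 0, -0.5, -0.055, 0.013, 0, 0.1], [0, 0, -0.625, -0.067, 0.02, 0, 0.1], [0, 0, -0.75, -0.078, 0.029, 0, 0.1], [0, 0, -0.875, -0.088, 0.04, 0, 0.1], [0, 0, -1, -0.097, 0.051, 0, 0.1], [0, 0, -1, -0.097, 0.051, 0, 0.1], [0, 0, -1, -0.097, 0.051, 0, 0.6], [0, 0, -1, -0.097, 0.051, 0, 0.6], [0, 0, -1, -0.097, 0.051, -0.1, 0.6]]
  ],
  "grip_force": 70
}}

```text
time_s: 22.65
eef_pos: [531.3, 242.0, 144.2]
tcp_rot: [-2.331, -2.104, 0.028]
force: [-0.6, 0.8, 0.3]
width: 51.1
finger_force: 0.0
```

```bash
python3 - <<'E'
from gate import *
s=arm.observe();p=np.array(s['eef_pos']);M=R.from_rotvec(s['tcp_rot']).as_matrix();report()
print(((np.array([470,-260,260])-p)@M/500).round(3))
E
```

```text
pos [531.3 242.  144.2] r 3.8 lat(+left of insertion) 61.3 yaw x 84.13 tilt [-0.012 -0.013] w 51.12387441408488 ff 0.0 F [-0.6  0.8  0.3]
home delta tool [-0.228  0.123  0.001]
toolx [ 0.102  0.995 -0.012] tooly [ 0.995 -0.102 -0.013]
[-1.014 -0.022 -0.219]
```

{"method": "play_rows", "body": {
  "steps": [
    [[0, 0, 0, 0, 0, -0.1, 0.6], [0, 0, 0, -0.96, -0.022, -0.22, 0.6], [0, 0, 0, -0.96, -0.022, -0.22, 0.6], [0, 0, 0, -0.96, -0.022, -0.22, 0.6], [0, 0, 0, -0.96, -0.022, -0.22, 0.6], [0, 0, 0, -0.96, -0.022, -0.22, 0.6], [0, 0, 0, -0.96, -0.022, -0.22, 0.6], [0, 0, 0, -0.96, -0.022, -0.22, 0.6], [0, 0, 0, -0.96, -0.022, -0.22, 0.6], [0, 0, 0, -0.96, -0.022, -0.22, 0.6], [0, 0, 0, -0.96, -0.022, -0.22, 0.6], [0, 0, 0, -0.96, -0.022, -0.22, 0.6]]
  ]
}}

```text
time_s: 23.85
eef_pos: [475.0, -239.3, 262.3]
tcp_rot: [2.342, 2.087, -0.005]
force: [-0.6, -0.3, -0.2]
width: 51.4
finger_force: 0.0
```

```bash
python3 look.py purple 451.5 -336 86 w10.png
```

```text
pos [ 475.  -239.3  262.3] r 488.4 lat(+left of insertion) 68.6 yaw x 83.41 tilt [-0.005  0.001] w 51.3860635487669 ff 0.0 F [-0.6 -0.3 -0.2]
home delta tool [ 0.743  0.127 -0.004]
toolx [ 0.115  0.993 -0.005] tooly [ 0.993 -0.115  0.001]
{'c': array([592.93891139, 239.62170954]), 'f': np.float64(-313.78155517578125), 'red': (np.float64(84.82502988610132), 75), 'yellow': (np.float64(24.0712720803046), 73), 'green': (np.float64(-35.64784269570332), 67), 'purple': (np.float64(-96.14790740395276), 76), 'blue': (np.float64(-96.8030091296039), 355)}
cas [ 4.5017e+02 -3.3821e+02  8.4950e+01  3.2000e-01]
tab [ 447.4372476  -369.08515048]
to tab z35: [-0.27697111 -0.02897262  0.4521415 ] rz -0.016893345525268444
```

View pics/b_w10.png

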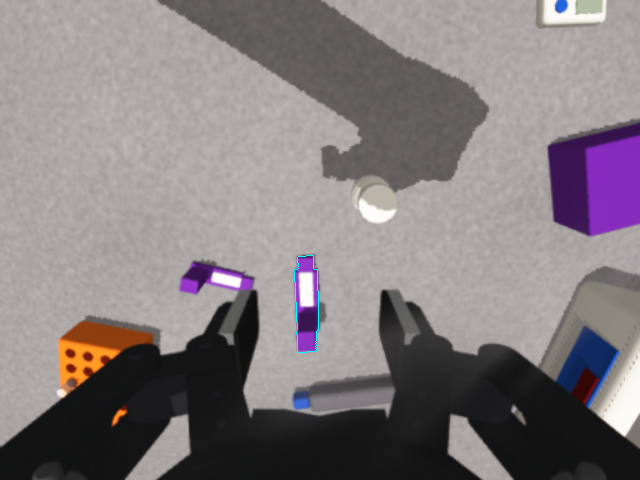

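Wrist view (640x480): the large purple cassette (307,303) matches the full-size model outline. The small look-alike is at (220,278), the pipette at (345,395) and the jar at (375,200), all clear of the fingers. Purple slot is at the gate. Now the grasp.

{"method": "play_rows", "body": {
  "steps": [
    [[0, 0, -0.017, -0.277, -0.029, 0.2, 0.6], [0, 0, -0.017, -0.277, -0.029, 0.2, 0.6], [0, 0, -0.017, -0.277, -0.029, 0.2, 0.6], [0, 0, -0.017, -0.277, -0.029, 0.26, 0.6], [0, 0, -0.017, -0.277, -0.029, 0.34, 0.6], [0, 0, -0.017, -0.277, -0.029, 0.41, 0.6], [0, 0, -0.017, -0.277, -0.029, 0.454, 0.6], [0, 0, -0.017, -0.277, -0.029, 0.454, 0.6], [0, 0, -0.017, -0.277, -0.029, 0.454, 0.1], [0, 0, -0.017, -0.277, -0.029, 0.454, 0.1], [0, 0, -0.017, -0.277, -0.029, 0.454, 0.1], [0, 0, -0.017, -0.277, -0.029, 0.454, 0.1]]
  ],
  "grip_force": 60
}}

```text
time_s: 25.15
eef_pos: [450.5, -368.2, 36.0]
tcp_rot: [2.31, 2.125, 0.002]
force: [-0.2, 1.2, 3.4]
width: 19.0
finger_force: 58.7
```

```bash
python3 pre.py
```

```text
pos [ 450.5 -368.2   36. ] r 619.1 lat(+left of insertion) 79.9 yaw x 85.24 tilt [-0.001  0.003] w 19.035226014845364 ff 58.69223713874817 F [-0.2  1.2  3.4]
home delta tool [ 0.999  0.178 -0.   ]
toolx [ 0.083  0.997 -0.001] tooly [ 0.997 -0.083  0.003]
140 [ 0.623  0.172 -0.208]
89.4 [ 0.623  0.171 -0.107]
rz 0.017254360422967116
```

{"method": "play_rows", "body": {
  "steps": [
    [[0, 0, 0, 0, 0, -0.1, 0.1], [0, 0, 0, 0, 0, -0.22, 0.1], [0, 0, 0.017, 0.623, 0.174, -0.22, 0.1], [0, 0, 0.017, 0.623, 0.174, -0.22, 0.1], [0, 0, 0.017, 0.623, 0.174, -0.22, 0.1], [0, 0, 0.017, 0.623, 0.174, -0.22, 0.1], [0, 0, 0.017, 0.623, 0.174, -0.22, 0.1], [0, 0, 0.017, 0.623, 0.174, -0.22, 0.1], [0, 0, 0.017, 0.623, 0.174, -0.16, 0.1], [0, 0, 0.017, 0.623, 0.174, -0.108, 0.1], [0, 0, 0.017, 0.623, 0.174, -0.108, 0.1], [0, 0, 0.017, 0.623, 0.174, -0.108, 0.1]]
  ],
  "grip_force": 60
}}

```text
time_s: 26.35
eef_pos: [561.3, -65.6, 88.6]
tcp_rot: [2.332, 2.104, -0.002]
force: [0.6, -0.4, 0.6]
width: 19.3
finger_force: 58.8
```

```bash
python3 gate.py purple w11.png
```

```text
pos [561.3 -65.6  88.6] r 306.8 lat(+left of insertion) 0.3 yaw x 84.12 tilt [-0.001 -0.001] w 19.29633495609228 ff 58.77409279346466 F [ 0.6 -0.4  0.6]
home delta tool [ 0.378  0.    -0.   ]
toolx [ 0.102  0.995 -0.001] tooly [ 0.995 -0.102 -0.001]
cassette [ 5.6341e+02 -3.6230e+01  8.5250e+01  5.3000e-01] r 277.368032812164 lat 1.1658398159534613
{'c': array([582.94347902, 225.16854659]), 'f': np.float64(-105.28194427490234), 'red': None, 'yellow': None, 'green': None, 'purple': None, 'blue': (np.float64(-93.31768786866444), 7986)}
```

View pics/b_w11.png

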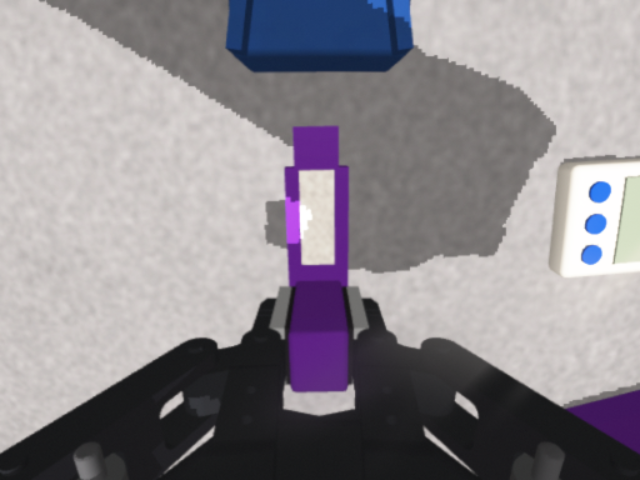

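Purple is aligned: front edge at (317,127), chute centre x≈320. I insert it.

{"method": "play_rows", "body": {
  "steps": [
    [[0, 0, 0, 0.03, 0, 0, 0.1], [0, 0, 0, 0.09, 0, 0, 0.1], [0, 0, 0, 0.15, 0, 0, 0.1], [0, 0, 0, 0.19, 0, 0, 0.1], [0, 0, 0, 0.22, 0, 0, 0.1], [0, 0, 0, 0.25, 0, 0, 0.1], [0, 0, 0, 0.28, 0, 0, 0.1], [0, 0, 0, 0.31, 0, 0, 0.1], [0, 0, 0, 0.335, 0, 0, 0.1], [0, 0, 0, 0.36, 0, 0, 0.1], [0, 0, 0, 0.372, 0, 0, 0.1], [0, 0, 0, 0.372, 0, 0, 0.1]]
  ]
}}

```text
time_s: 27.6
eef_pos: [580.7, 122.0, 88.1]
tcp_rot: [-2.329, -2.108, -0.0]
force: [0.3, -0.6, -1.2]
width: 19.2
finger_force: 58.8
```

{"method": "play_rows", "body": {
  "steps": [
    [[0, 0, 0, 0.006, 0, 0, 0.1], [0, 0, 0, 0.012, 0, 0.001, 0.1], [0, 0, 0, 0.016, 0, 0.003, 0.1], [0, 0, 0, 0.016, 0, 0.004, 0.1]]
  ],
  "grip_force": 60
}}

```text
time_s: 28.0
eef_pos: [581.5, 123.9, 86.6]
tcp_rot: [2.332, 2.1, -0.005]
force: [-0.9, -4.8, 1.7]
width: 19.4
finger_force: 59.1
```

```bash
python3 gate.py purple w12.png
```

```text
pos [581.5 123.9  86.6] r 116.3 lat(+left of insertion) -0.6 yaw x 83.99 tilt [-0.005  0.   ] w 19.35331022912428 ff 59.144327044487 F [-0.9 -4.8  1.7]
home delta tool [-0.003 -0.001  0.   ]
toolx [ 0.105  0.994 -0.005] tooly [ 0.995 -0.105  0.   ]
cassette [5.8375e+02 1.4540e+02 8.5230e+01 5.4000e-01] r 94.61152488702004 lat -0.7105757577851204
{'c': array([591.70326421, 238.44714685]), 'f': np.float64(-263.23663330078125), 'red': None, 'yellow': None, 'green': (np.float64(-34.415834359076236), 4769), 'purple': (np.float64(-95.40683847051416), 4131), 'blue': (np.float64(-95.61763442891814), 1032)}
```

{"method": "play_rows", "body": {
  "steps": [
    [[0, 0, 0, 0, 0, 0, 0.38], [0, 0, 0, 0, 0, 0, 0.38], [0, 0, 0, 0, 0, -0.1, 0.38], [0, 0, 0, 0, 0, -0.17, 0.5], [0, 0, 0, 0.232, -0.112, -0.17, 0.6], [0, 0, 0, 0.232, -0.112, -0.17, 0.6], [0, 0, 0, 0.232, -0.112, -0.17, 0.6], [0, 0, 0, 0.232, -0.112, -0.15, 0.6], [0, 0, 0, 0.232, -0.112, -0.1, 0.6], [0, 0, 0, 0.232, -0.112, -0.029, 0.6], [0, 0, 0, 0.232, -0.112, -0.029, 0.6], [0, 0, 0, 0.232, -0.112, -0.029, 0.1]]
  ],
  "grip_force": 70
}}

```text
time_s: 29.25
eef_pos: [537.2, 248.8, 100.5]
tcp_rot: [2.332, 2.105, -0.003]
force: [0.1, 0.2, 0.9]
width: 38.1
finger_force: 0.0
```

{"method": "play_rows", "body": {
  "steps": [
    [[0, 0, 0, 0, 0, 0, 0.1], [0, 0, 0, 0, 0, 0, 0.1], [0, 0, 0, 0, 0, 0, 0.1]]
  ],
  "grip_force": 70
}}

```text
time_s: 29.55
eef_pos: [538.5, 249.6, 102.7]
tcp_rot: [-2.332, -2.105, -0.004]
force: [-2.1, -1.1, 5.6]
width: 20.0
finger_force: 69.0
```

```bash
python3 arc.py -60 8
```

```text
pos [538.5 249.6 102.7] rel ang 169.5 r 54.9 w 20.03636153060419 F [-2.1 -1.1  5.6] ff 68.96660327911377 yaw -5.8 J [-1.08  0.56  0.73  1.88 -0.47  0.88 -0.22]
[0, 0, 0.125, np.float64(0.014), np.float64(0.002), 0]
[0, 0, 0.25, np.float64(0.028), np.float64(0.006), 0]
[0, 0, 0.375, np.float64(0.041), np.float64(0.012), 0]
[0, 0, 0.5, np.float64(0.054), np.float64(0.019), 0]
[0, 0, 0.625, np.float64(0.065), np.float64(0.028), 0]
[0, 0, 0.75, np.float64(0.075), np.float64(0.038), 0]
[0, 0, 0.875, np.float64(0.083), np.float64(0.05), 0]
[0, 0, 1.0, np.float64(0.09), np.float64(0.062), 0]
```

{"method": "play_rows", "body": {
  "steps": [
    [[0, 0, 0.125, 0.014, 0.002, 0, 0.1], [0, 0, 0.25, 0.028, 0.006, 0, 0.1], [0, 0, 0.375, 0.041, 0.012, 0, 0.1], [0, 0, 0.5, 0.054, 0.019, 0, 0.1], [0, 0, 0.625, 0.065, 0.028, 0, 0.1], [0, 0, 0.75, 0.075, 0.038, 0, 0.1], [0, 0, 0.875, 0.083, 0.05, 0, 0.1], [0, 0, 1, 0.09, 0.062, 0, 0.1], [0, 0, 1, 0.09, 0.062, 0, 0.1]]
  ],
  "grip_force": 70
}}

```text
time_s: 30.45
eef_pos: [574.5, 291.5, 102.7]
tcp_rot: [3.072, 0.657, 0.004]
force: [-1.9, -0.1, 5.0]
width: 20.3
finger_force: 69.6
```

```bash
python3 arc.py -30 4
```

```text
pos [574.5 291.5 102.7] rel ang 109.1 r 55.0 w 20.318896183846054 F [-1.9 -0.1  5. ] ff 69.64611768722534 yaw -65.9 J [-1.21  0.74  0.93  1.76 -0.7   1.01 -1.16]
[0, 0, 0.125, np.float64(0.014), np.float64(0.002), 0]
[0, 0, 0.25, np.float64(0.028), np.float64(0.006), 0]
[0, 0, 0.375, np.float64(0.041), np.float64(0.012), 0]
[0, 0, 0.5, np.float64(0.053), np.float64(0.019), 0]
```

{"method": "play_rows", "body": {
  "steps": [
    [[0, 0, 0.125, 0.014, 0.002, 0, 0.1], [0, 0, 0.25, 0.028, 0.006, 0, 0.1], [0, 0, 0.375, 0.041, 0.012, 0, 0.1], [0, 0, 0.5, 0.053, 0.019, 0, 0.1], [0, 0, 0.5, 0.053, 0.019, 0, 0.1], [0, 0, 0.5, 0.053, 0.019, 0, 0.6], [0, 0, 0.5, 0.053, 0.019, 0, 0.6], [0, 0, 0.5, 0.053, 0.019, 0, 0.6], [0, 0, 0.5, 0.053, 0.019, -0.1, 0.6], [0, 0, 0.5, 0.053, 0.019, -0.2, 0.6], [0, 0, 0.5, 0.053, 0.019, -0.3, 0.6], [0, 0, 0.5, 0.053, 0.019, -0.4, 0.6]]
  ],
  "grip_force": 70
}}

```text
time_s: 31.65
eef_pos: [600.3, 293.3, 302.4]
tcp_rot: [-3.137, 0.158, 0.001]
force: [1.0, 0.7, 0.1]
width: 51.4
finger_force: 0.0
```

```bash
python3 - <<'E'
from gate import *
report();s=arm.observe();p=np.array(s['eef_pos']);M=R.from_rotvec(s['tcp_rot']).as_matrix()
print(((np.array([592,40,380])-p)@M/500).round(3))
print(reader(snap('top'),arm.calibration('top'),C))
E
```

```text
pos [600.3 293.3 302.4] r -54.3 lat(+left of insertion) -2.3 yaw x -5.76 tilt [-0.001 -0.   ] w 51.403277186828895 ff 0.0 F [1.  0.7 0.1]
home delta tool [-0.005  0.345 -0.   ]
toolx [ 0.995 -0.1   -0.001] tooly [-0.1   -0.995 -0.   ]
[ 0.034  0.506 -0.155]
{'c': array([592.79216815, 238.75632726]), 'f': np.float64(-274.45660400390625), 'red': (np.float64(-5.010443347889413), 78), 'yellow': (np.float64(-65.70950617262133), 79), 'green': (np.float64(-126.22564411437378), 77), 'purple': (np.float64(174.17577659546956), 81), 'blue': (np.float64(-96.70253001499722), 361)}
```

The drum is at click 4. I back off for one check picture.

{"method": "play_rows", "body": {
  "steps": [
    [[0, 0, -0.9, 0.034, 0.506, -0.12, 0.6], [0, 0, -0.9, 0.034, 0.506, -0.12, 0.6], [0, 0, -0.9, 0.034, 0.506, -0.12, 0.6], [0, 0, -0.9, 0.034, 0.506, -0.12, 0.6], [0, 0, -0.9, 0.034, 0.506, -0.12, 0.6], [0, 0, -0.9, 0.034, 0.506, -0.12, 0.6], [0, 0, -0.9, 0.034, 0.506, -0.12, 0.6], [0, 0, -0.9, 0.034, 0.506, -0.12, 0.6]]
  ]
}}

```text
time_s: 32.5
eef_pos: [591.9, 38.9, 360.8]
tcp_rot: [-2.867, -1.28, -0.002]
force: [-0.5, 0.7, 0.1]
width: 51.5
finger_force: 0.0
```

```bash
python3 - <<'E'
from gate import *
report();im=snap('wrist','w13.png');im2=snap('scene','s13.png')
a=cv2.resize(im,(480,360));b=cv2.resize(im2[120:260,260:400],(360,360),interpolation=cv2.INTER_CUBIC)
cv2.imwrite('pics/b13.png',cv2.cvtColor(np.hstack([cv2.resize(im[:260,60:460],(440,286)) ,cv2.resize(b,(286,286))]),cv2.COLOR_RGB2BGR))
E
```

```text
pos [591.9  38.9 360.8] r 199.7 lat(+left of insertion) -19.6 yaw x 48.11 tilt [ 0.002 -0.001] w 51.50903960163367 ff 0.0 F [-0.5  0.7  0.1]
home delta tool [ 0.109 -0.128  0.   ]
toolx [0.668 0.744 0.002] tooly [ 0.744 -0.668 -0.001]
```

View pics/b13.png

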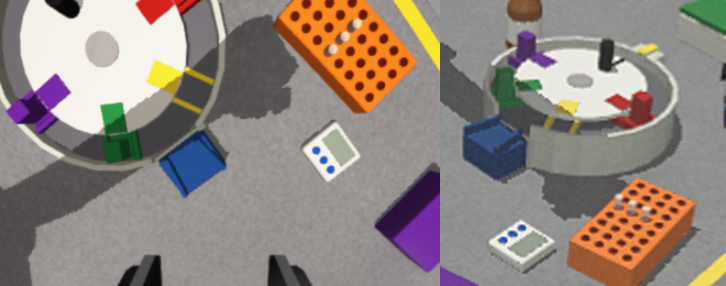

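The check picture shows red, green and purple seated in their own slots inside the ring. The post (607,55 in the scene crop) is in line with the yellow read mark (648,48), and the other items look undisturbed. I hand it in.

```bash
python3 -c "
from rig import arm
print(arm.job_done())"
```

```text
the job is handed in; nothing more can be done
None
```

The job is handed in: red, green and purple are home in their own slots, no yellow cassette was on the bench, and the drum rests at click four with the post at the read mark; no verdict came back.

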